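# Colour-check a soap batch: bottle in the cradle, reference paddle flush on the sloped face

## Robot

A 6-joint arm with a two-finger parallel gripper is mounted at the origin on the work surface. World frame = base frame: x ahead of the robot, y to its left, z up, the work surface at z = 0. Lengths are in m, angles in rad, forces in N, time in s.
With the tool pointing down it reaches from about 0.35 to 0.8 m from the base axis. Payload 7.3 kg.
Tool frame: the origin (TCP) lies midway between the tips of the shut fingers; the grasp point (between the pads) lies robot.grip_point_offset behind it (robot.grip_point_offset is the distance from the TCP to the grasp point, in m); z points along the fingers, y is the line along which they close (so a half turn about z gives the same grasp; the last joint's range is limited). The gripper opens to 85 mm and grips with 20 to 120 N. Pads are 22 mm wide; open, the fingers measure 114 mm over their backs; the gripper's body (76 mm by 85 mm) begins 54 mm behind the grasp point. The pads swing forward as they close: fully open they stand 13 mm farther back than shut.
Start: joints at [1.036, 0.342, 1.524, -0, 1.275, -0.146], TCP at [0.199, 0.486, 0.231] pointing down, gripper open.
Joint ranges: [-2.53, 2.53], [-0.77, 2.02], [0.04, 2.7], [-1, 4.14], [0.28, 2.66], [-3.11, 3.11]. Speed limits (rad/s): [2.57, 2.57, 3.14, 3.14, 3.14, 3.14].

## Interface

Orientations are given as [roll, pitch, yaw] about the fixed x, y, z axes, in that order (R = Rz(yaw) Ry(pitch) Rx(roll)).
In Python, from station import readout, grab_frame, job, robot gives the robot as it stands.
- The arm moves only by the tool servo_tool, never from a script. Its argument "rows" is a list of rows, each an object of numbers: "wx", "wy", "wz": the turn, a rotation vector about the tool's x, y, z in degrees; "dx", "dy", "dz": the shift along the tool's x, y, z in mm; "jaw": the finger opening in mm, from 0 to 85.4. A call has 1 to 10 rows; each row is the pose to reach, as a shift and turn from the pose commanded when the call began, along the tool's axes at that moment; what a row does not reach only later rows make up. A row lasts 1/12 s, in which the tool goes at most 41.7 mm and 7.16 degrees, less where a joint would pass 70% of its speed; a pose out of reach is approached as far as the arm can. A call with a gripper value outside its range is refused whole. The fingers move at their own pace and stop on an object; the grip force is fixed at half the most. Time passes only in rows, so rows that repeat a pose let the fingers close. It gives the time, the measured TCP pose, the force, the opening and the grip force at its end, in the units of the state.
- readout.get_obs(): the state, without advancing time (a new reading comes with each control period).
- grab_frame(name): name is "scene" or "top" or "wrist"; returns a dict with "image" (480x640x3 uint8, red, green, blue), "z_map" (480x640 float32, m along the optical axis (not along the pixel's ray), 0 where there is no reading), "mtx" (3x3 intrinsics, pixels), "rvec" (rotation vector, rad) and "tvec" (3), from world to camera coordinates, as OpenCV has them. Camera axes: x right, y down, z forward; pixel columns grow to the right and rows downward; lengths in m; the calibration is good to about 2 mm. A picture is of the moment at which its call begins.
- job.finish_job(): hands the job in; it is judged then, once.
The state is a dict: "clock": time; "q": joint angles; "qd": joint speeds; "effort": joint torques, N m; "tcp_pos": TCP position; "eef_rot": TCP orientation; "contact_force": force on the tool from outside, world axes, zero at the start; "wrist_torque": the same for the moment, N m; "grip_width": finger opening in m; "gripper_force": force on a finger pad.
Only numpy, scipy, OpenCV 4.12 (cv2) and the standard library are available. Lean on these libraries where they do the work, as an engineer would, in place of code of your own. Each camera call takes 0.05 s, during which the arm holds its last target. There are 200 camera calls.

## Task

Lay the orange-capped sample bottle on its side in the colour checker's V cradle, without dropping it, and let go of it. Then take the reference paddle by its yellow handle and hold its flat underside flush against the checker's sloped white face, centred and square on it with its long side up the slope, pressing lightly so that the sprung face sinks a few millimetres. Finish while still holding the paddle pressed there, and leave the blue-capped bottles and the tub of caps alone.

Things in the scene. Friction and masses are not known exactly. Their poses are not given: they have to be found in the camera images.
- sample_mid (a point): Sample bottle, rigid, pink, orange cap: 130 mm tall, 170 g; 44 mm diameter up to 97 mm, then shoulder and 28 mm cap. Stands on a 4 mm white board in a row with the two blue-capped bottles, about 115 mm apart, in any order. This point: on its axis, 65 mm above its foot; z from foot to cap.
- cradle (a point): V cradle, dark rubber, 90 mm long, fixed. This point: middle of the axis of a 44 mm bottle lying in it, 62 mm above the table; x along the cradle, away from the robot; z up. The V is only 20 mm wide either side of the axis, its lips 13 mm below it, so fingers gripping a lying bottle's sides pass outside it; base plate 50 mm below the axis. Bottle may point either way.
- face (a point): Sloped white face, 90 mm (x, up the slope, away from the robot) by 62 mm (y, level). This point: centre of its surface, about 92 mm above the table; z its outward normal. Slope set anew each time, 15 to 38 deg from level, lower edge to the robot; too stiff to shift. Sprung along its normal: moves at 2 N, then 0.7 N per mm, 8 mm travel to a firm stop. No ledge.
- face_plate (a joint): How far the sprung face is pressed in along its normal, in m: 0 free, 0.008 at the stop.
- paddle_mid (a point): Reference paddle: flat black plate 80 (x) by 50 (y) by 6 mm, pink swatches on top, upright yellow handle block on its centre, 26 (x) by 16 mm (y), rising to 48 mm above the underside; 90 g. Lies flat on the table, handle up. This point: handle's axis, 24 mm above the underside; z up. Half a turn about z makes no difference.
- checker: Colour checker: grey base plate 150 mm (x) by 200 mm (y), 12 mm thick, fixed to the table; V cradle on its left (middle at y = +70 mm), tilting sloped face on its right (middle at y = -50 mm). Origin: on the table, 5 mm left of the plate's middle; x away from the robot. A 34 mm square display, top 30 mm above the table, stands at x = 54, y = 12 mm.
- spare_a: Blue-capped bottle, otherwise like the sample; leave alone. Origin: centre of its foot.
- spare_b: Second blue-capped bottle; leave alone. Origin: centre of its foot.
- cap_tub: Clear tub of blue caps, 110 mm across, 60 mm tall, beyond and left of the checker; leave alone. Origin: centre of its underside.
Mind the look-alikes: they are no part of the job. Of the things like the part that bears paddle_mid, leave any that is brown or red; of the rest the larger one is meant.

How it is judged:
By the outcome, as a careful person would: the job done as asked, in the order asked, and still so for the second after the job is handed in, while the arm keeps its last pose, push and grip.
It also fails if it takes over 70 s, if anything falls off the work surface, if the arm or the gripper's body presses on something with over 40 N, if the wrist force passes 120 N, or if a joint passes its speed limit or range.

## Working session

There is one attempt and no reset: what is moved stays moved. The work goes in short steps, Python scripts to look and compute and a tool call to move; the robot and the scene stay as the last step left them, time stands still between calls to the robot, and variables do not carry over. Pictures are saved under pics/ and viewed, at most 11 in all, crops included, and the job is handed in when it is done.

Besides the shell and the picture viewer there is one more tool, called as name([rows], argument=value, ...), one row to a line, values as JSON. servo_tool: Moves the arm, as the interface text tells. Its arguments: {"type":"object","properties":{"rows":{"type":"array","items":{"type":"object","properties":{"wx":{"type":"number"},"wy":{"type":"number"},"wz":{"type":"number"},"dx":{"type":"number"},"dy":{"type":"number"},"dz":{"type":"number"},"jaw":{"type":"number"}}}}},"required":["rows"]}

```bash
mkdir -p pics; ls; cat > h.py <<'E'
import numpy as np, cv2
from station import readout, grab_frame, job, robot
def cam(n):
    f=grab_frame(n); np.savez(f'{n}.npz',**f); return f
def world(f,u,v,z=None):
    R=cv2.Rodrigues(np.array(f['rvec'],float))[0]; t=np.array(f['tvec'],float).ravel(); K=np.array(f['mtx'])
    d=np.linalg.inv(K)@np.array([u,v,1.]); 
    if z is None:
        return R.T@(d*f['z_map'][int(v),int(u)]-t)
    c=-R.T@t; r=R.T@d; return c+r*(z-c[2])/r[2]
E
python3 - <<'E'
from h import *
a=cam('scene');b=cam('top')
for n,f in(('scene',a),('top',b)): cv2.imwrite(f'pics/{n}0.png',f['image'][:,:,::-1])
print(readout.get_obs(), robot.grip_point_offset)
for f in(a,b):
    R=cv2.Rodrigues(np.array(f['rvec'],float))[0];print(-R.T@np.array(f['tvec']).ravel(),R[2],f['mtx'])
E
```

```text
pics
{'clock': 0.1, 'q': array([ 1.03601245e+00,  3.42657183e-01,  1.52493786e+00, -3.34363394e-05,
        1.27540604e+00, -1.45988804e-01]), 'qd': array([-0.00039567, -0.00295344, -0.00186569,  0.00119845,  0.00127489,
        0.00147504]), 'effort': array([ 5.94586127e-04, -4.34447551e+01, -2.46490556e+01, -2.86702152e-04,
        4.86978752e-03,  1.50077130e-05]), 'tcp_pos': array([0.19880742, 0.48550413, 0.2306876 ]), 'eef_rot': array([-3.14019456e+00, -1.73250230e-04,  2.75280721e+00]), 'contact_force': array([-0.28115072, -0.6498729 , -0.06571126]), 'wrist_torque': array([ 0.03986726, -0.00520011,  0.0612939 ]), 'gripper_force': 0.0, 'grip_width': 0.08514682251978326} 0.0187
[ 1.20166667 -0.29998731  0.62248853] [-0.70475623  0.41052958 -0.57860532] [[576.6600485    0.         318.37280395]
 [  0.         576.6600485  245.62496351]
 [  0.           0.           1.        ]]
[0.48789376 0.10922471 1.30426313] [ 0.05272665 -0.01036167 -0.99855522] [[582.81449577   0.         323.92449273]
 [  0.         582.81449577 234.93850184]
 [  0.           0.           1.        ]]
```

View pics/scene0.png

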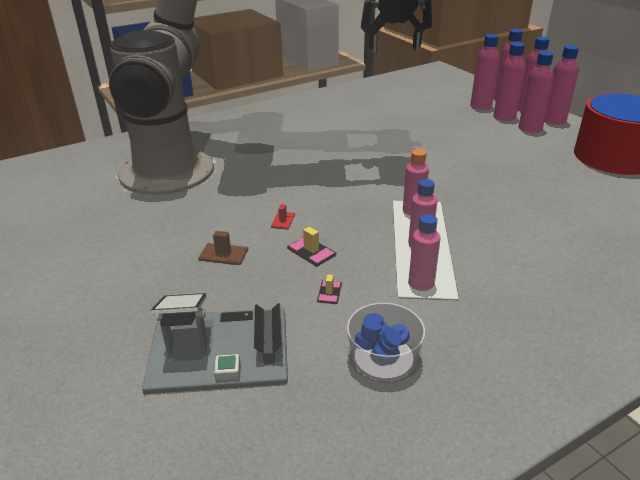

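View pics/top0.png

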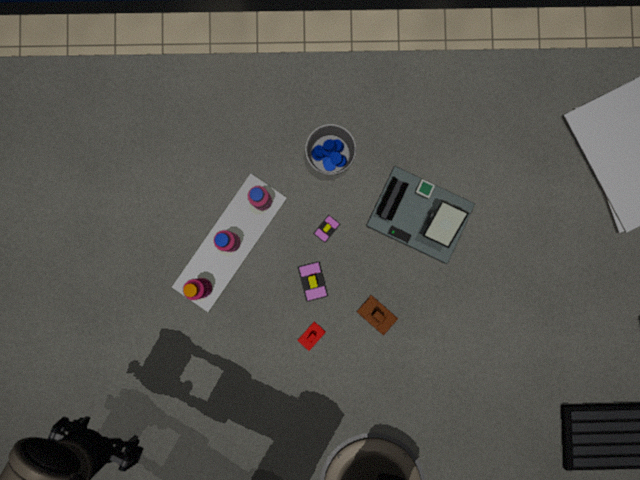

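The scene view shows the sample with its orange cap at (418,157), the paddle with its yellow handle at (311,240), the checker at about (220,345), and the lookalikes (small, brown, red). The top view shows the orange cap at (191,290), the paddle handle at (313,282), the sloped face at (445,224) and the cradle at (392,199).

```bash
cat > m.py <<'E'
from h import *
f=dict(np.load('top.npz')); s=dict(np.load('scene.npz'))
im=f['image'][:,:,::-1]
A=cv2.resize(im[160:270,360:480],None,fx=5,fy=5,interpolation=cv2.INTER_CUBIC)
cv2.imwrite('pics/chk.png',A)
def cloud(f):
    v,u=np.mgrid[0:480,0:640]; R=cv2.Rodrigues(f['rvec'].astype(float))[0];t=f['tvec'].ravel()
    d=np.stack([u,v,np.ones_like(u)],-1)@np.linalg.inv(f['mtx']).T*f['z_map'][...,None]
    return (d-t)@R
for n,g in(('top',f),('scene',s)):
    P=cloud(g); hsv=cv2.cvtColor(g['image'],cv2.COLOR_RGB2HSV); H,S,V=[hsv[...,i].astype(int) for i in range(3)]
    ok=(g['z_map']>0)
    reg=lambda p,x0,x1,y0,y1:(p[...,0]>x0)&(p[...,0]<x1)&(p[...,1]>y0)&(p[...,1]<y1)
    work=reg(P,.2,.8,-.3,.55)&ok
    def rep(name,m):
        k,lab,st,c=cv2.connectedComponentsWithStats((m&work).astype(np.uint8))
        for i in range(1,k):
            if st[i,4]<12: continue
            q=P[lab==i]; r=cv2.minAreaRect(q[:,:2].astype(np.float32)*1000)
            print(n,name,st[i,4],c[i].round(1),'med',np.median(q,0).round(4),'z98',np.percentile(q[:,2],[2,98]).round(4),'rect',np.round(r[0],1),np.round(r[1],1),round(r[2],1))
    rep('orange',(H>5)&(H<18)&(S>180)&(V>130)); rep('yellow',(H>22)&(H<34)&(S>140)&(V>80)); rep('blue',(H>105)&(H<125)&(S>150)&(P[...,2]>.1)); rep('pinkflat',(H>140)&(H<172)&(S>60)&(P[...,2]<.03)&(P[...,2]>-.01))
    m=(S<60)&(V>150)&(P[...,2]>.05)&(P[...,2]<.14)&work
    rep('face',m)
    k,lab,st,c=cv2.connectedComponentsWithStats(m.astype(np.uint8)); i=1+np.argmax(st[1:,4]); mm=cv2.erode((lab==i).astype(np.uint8),np.ones((3,3)))>0
    q=P[mm]; c0=q.mean(0); U,D,Vt=np.linalg.svd(q-c0,full_matrices=False); nn=Vt[2]*np.sign(Vt[2,2]); print(n,'face mean',c0,'n',nn,'tilt',np.degrees(np.arccos(nn[2])),'az',np.degrees(np.arctan2(nn[1],nn[0])),'rms',D[2]/len(q)**.5)
    b=work&(P[...,2]>.006)&(P[...,2]<.018)&reg(P,.4,.7,-.25,.02)&(S<70); rep('base',b)
    t=ok&reg(P,.3,.7,-.2,.3)&(abs(P[...,2])<.006); print('table z',np.median(P[t][:,2]))
E
python3 m.py
```

```text
top yellow 43 [326.4 227.7] med [0.5703 0.0911 0.0322] z98 [0.0011 0.0358] rect [571.1  90.3] [10.5 16.4] 52.7
top yellow 98 [312.3 281.5] med [0.4539 0.1235 0.0468] z98 [0.0041 0.0521] rect [453.8 123.4] [27.5 17.2] 13.0
top blue 124 [256.1 193.9] med [0.6348 0.2324 0.134 ] z98 [0.1289 0.1388] rect [635.2 232.1] [23.4 23.5] 70.0
top blue 137 [221.5 239.6] med [0.5436 0.3036 0.1335] z98 [0.1213 0.1376] rect [543.9 303.5] [25.6 23.4] 89.4
top pinkflat 19 [266.8 206.4] med [0.6208 0.2191 0.0231] z98 [0.0015 0.0295] rect [621.5 221.2] [ 5.5 26.9] 38.7
top pinkflat 102 [331.7 222. ] med [0.5853 0.0772 0.004 ] z98 [-0.001   0.0102] rect [585.1  78.2] [31.6 17. ] 51.5
top pinkflat 110 [321.3 234.5] med [0.5575 0.1021 0.0043] z98 [-0.0013  0.0092] rect [557.7 101.6] [31.5 17.2] 50.0
top pinkflat 20 [235.9 247.4] med [0.5305 0.2891 0.0193] z98 [0.0018 0.029 ] rect [532. 291.] [ 5.  27.8] 44.3
top pinkflat 226 [309.6 269.2] med [0.481  0.1283 0.0063] z98 [0.0006 0.0115] rect [480.2 128.8] [25.3 47. ] 13.0
top pinkflat 30 [208.9 288.5] med [0.4428 0.349  0.0194] z98 [0.0043 0.0287] rect [440.8
[... 186 characters left out ...]
  q=P[mm]; c0=q.mean(0); U,D,Vt=np.linalg.svd(q-c0,full_matrices=False); nn=Vt[2]*np.sign(Vt[2,2]); print(n,'face mean',c0,'n',nn,'tilt',np.degrees(np.arccos(nn[2])),'az',np.degrees(np.arctan2(nn[1],nn[0])),'rms',D[2]/len(q)**.5)
  ret = um.true_divide(
Traceback (most recent call last):
  File "m.py", line 25, in <module>
    q=P[mm]; c0=q.mean(0); U,D,Vt=np.linalg.svd(q-c0,full_matrices=False); nn=Vt[2]*np.sign(Vt[2,2]); print(n,'face mean',c0,'n',nn,'tilt',np.degrees(np.arccos(nn[2])),'az',np.degrees(np.arctan2(nn[1],nn[0])),'rms',D[2]/len(q)**.5)
                                                                              ~~^^^
IndexError: index 2 is out of bounds for axis 0 with size 0
```

View pics/chk.png

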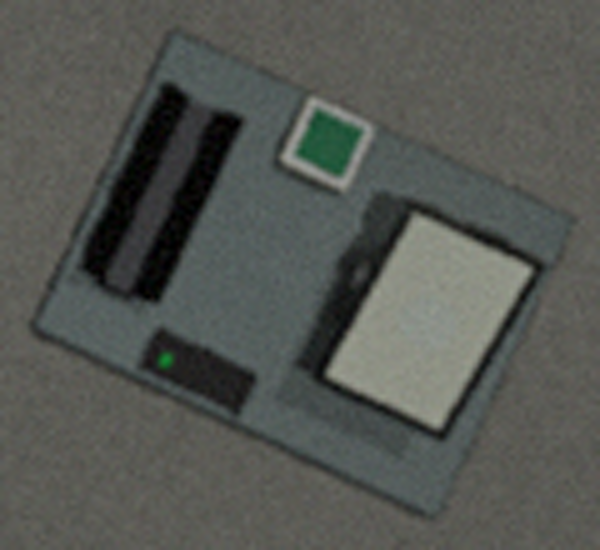

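The crop shows the base corners at (172,32), (575,218), (435,515), (35,330); the face corners at (412,212), (542,268), (442,435), (325,375); and the cradle corners at (170,85), (242,118), (157,298), (85,268).

```bash
sed -i 's/(V>150)&(P/(V>105)\&(P/; s/(H>5)&(H<18)&(S>180)&(V>130)/(H>5)\&(H<20)\&(S>150)\&(P[...,2]>.09)/' m.py
cat >> m.py <<'E'
C=lambda p,z:np.array([world(f,360+(u+.5)/5-.5,160+(v+.5)/5-.5,z) for u,v in p])
for nm,p,z in(('base',[(172,32),(575,218),(435,515),(35,330)],.012),('cradle',[(170,85),(242,118),(157,298),(85,268)],.049)):
    c=C(p,z); e=(c[0]+c[1]-c[2]-c[3]); print(nm,c.mean(0),'yaw',np.degrees(np.arctan2(e[1],e[0])),np.linalg.norm(c-np.roll(c,1,0),axis=1), np.degrees(np.arctan2((c[0]-c[1])[1],(c[0]-c[1])[0]))-90)
# face corners by plane intersection
P=cloud(f);print('face ctr depth',P[224,445],'orange px',f['image'][290,191],P[290,191],s['image'][157,418])
E
python3 m.py 2>&1 | grep -v pinkflat
```

```text
top orange 81 [189.4 289.1] med [0.4467 0.3697 0.1331] z98 [0.112  0.1383] rect [443.7 367.6] [24.9 29.5] 72.5
top yellow 43 [326.4 227.7] med [0.5703 0.0911 0.0322] z98 [0.0011 0.0358] rect [571.1  90.3] [10.5 16.4] 52.7
top yellow 98 [312.3 281.5] med [0.4539 0.1235 0.0468] z98 [0.0041 0.0521] rect [453.8 123.4] [27.5 17.2] 13.0
top blue 124 [256.1 193.9] med [0.6348 0.2324 0.134 ] z98 [0.1289 0.1388] rect [635.2 232.1] [23.4 23.5] 70.0
top blue 137 [221.5 239.6] med [0.5436 0.3036 0.1335] z98 [0.1213 0.1376] rect [543.9 303.5] [25.6 23.4] 89.4
top face 119 [321.9 137.4] med [0.7755 0.1091 0.0595] z98 [0.0535 0.0646] rect [755.   91.7] [ 70.3 108.5] 38.0
top face 935 [445.2 223.8] med [ 0.5706 -0.1569  0.0922] z98 [0.0727 0.1117] rect [ 570.1 -156.6] [54.2 72. ] 63.6
top face mean [ 0.57036758 -0.15674298  0.09225162] n [-0.43117154  0.20508302  0.87865355] tilt 28.519634166134164 az 154.56230648600544 rms 0.0022771214607100057
top base 3563 [416.9 216.3] med [ 0.5931 -0.1074  0.0116] z98 [0.0069 0.0167] rect [ 600.5 -119.2] [201.6 152.6] 63.6
table z -5.8884506138545125e-05
scene 
[... 894 characters left out ...]
scene face mean [0.71978501 0.09358061 0.05629123] n [-0.0139561   0.00870136  0.99986475] tilt 0.9423561488317711 az 148.05724911471071 rms 0.002143262634707948
scene base 7368 [212.  353.8] med [ 0.6053 -0.1375  0.0112] z98 [0.008 0.014] rect [ 596.  -122.4] [200.2 155.2] 63.6
table z -0.0006222028704195226
base [ 0.5983447  -0.12009973  0.012     ] yaw -26.41163279066053 [0.14728708 0.19802335 0.14715704 0.19547085] -25.98767253897907
cradle [ 0.63154334 -0.0534651   0.049     ] yaw -26.37669968054922 [0.08805381 0.03434661 0.08684287 0.03370752] -25.82125440735986
face ctr depth [ 0.5700277  -0.15635234  0.09359972] orange px [155 106   6] [0.44447222 0.36465715 0.13337692] [114  72  51]
```

```bash
python3 -c "
from h import *
print([a for a in dir(robot) if a[0]!='_'],[a for a in dir(readout) if a[0]!='_'])"
```

```text
['Unreachable', 'grip_point_offset'] ['get_obs']
```

servo_tool([
  {"dz": -40,"wy": -7},
  {"dz": -80,"wy": -14},
  {"dz": -80,"wy": -21},
  {"dz": -80,"wy": -28},
  {"dz": -80,"wy": -35},
])

```text
invalid input at $.rows[0]: expected keys wx, wy, wz, dx, dy, dz, jaw
```

```bash
python3 -c "
from h import *
o=readout.get_obs()
for k in ('clock','q','tcp_pos','eef_rot'):print(k,np.round(o[k],4))"
```

```text
clock 0.1
q [ 1.036   0.3427  1.5249 -0.      1.2754 -0.146 ]
tcp_pos [0.1988 0.4855 0.2307]
eef_rot [-3.1402e+00 -2.0000e-04  2.7528e+00]
```

servo_tool([
  {"wx": 0,"wy": -7,"wz": 0,"dx": 0,"dy": 0,"dz": -40,"jaw": 85},
  {"wx": 0,"wy": -14,"wz": 0,"dx": 0,"dy": 0,"dz": -80,"jaw": 85},
  {"wx": 0,"wy": -21,"wz": 0,"dx": 0,"dy": 0,"dz": -80,"jaw": 85},
  {"wx": 0,"wy": -28,"wz": 0,"dx": 0,"dy": 0,"dz": -80,"jaw": 85},
  {"wx": 0,"wy": -35,"wz": 0,"dx": 0,"dy": 0,"dz": -80,"jaw": 85},
  {"wx": 0,"wy": -35,"wz": 0,"dx": 0,"dy": 0,"dz": -80,"jaw": 85},
])

```text
clock: 0.6
tcp_pos: [0.1962, 0.4861, 0.3087]
eef_rot: [-3.135, 0.616, 2.761]
contact_force: [-1.5, 0.1, -1.5]
grip_width: 0.0852
gripper_force: 0.0
```

```bash
cat >> h.py <<'E'
def st():
    o=readout.get_obs()
    for k in ('clock','q','tcp_pos','eef_rot','contact_force','grip_width','gripper_force'):print(k,np.round(o[k],4))
    return o
E
python3 -c "
from h import *
st()"
```

```text
clock 0.6
q [ 1.381   0.385   1.4036 -0.6029  1.5073  0.28  ]
tcp_pos [0.1962 0.4861 0.3087]
eef_rot [-3.1353  0.6158  2.7612]
contact_force [-1.4919  0.0941 -1.4666]
grip_width 0.0852
gripper_force 0.0
```

servo_tool([
  {"wx": 0,"wy": 50,"wz": 0,"dx": 0,"dy": -100,"dz": 0,"jaw": 85},
  {"wx": 0,"wy": 50,"wz": 0,"dx": 0,"dy": -100,"dz": 0,"jaw": 85},
  {"wx": 0,"wy": 50,"wz": 0,"dx": 0,"dy": -100,"dz": 0,"jaw": 85},
  {"wx": 0,"wy": 50,"wz": 0,"dx": 0,"dy": -100,"dz": 0,"jaw": 85},
  {"wx": 0,"wy": 50,"wz": 0,"dx": 0,"dy": -100,"dz": 0,"jaw": 85},
  {"wx": 0,"wy": 50,"wz": 0,"dx": 0,"dy": -100,"dz": 0,"jaw": 85},
  {"wx": 0,"wy": 50,"wz": 0,"dx": 0,"dy": -100,"dz": 0,"jaw": 85},
  {"wx": 0,"wy": 50,"wz": 0,"dx": 0,"dy": -100,"dz": 0,"jaw": 85},
  {"wx": 0,"wy": 50,"wz": 0,"dx": 0,"dy": -100,"dz": 0,"jaw": 85},
])

```text
clock: 1.35
tcp_pos: [0.1629, 0.3927, 0.3112]
eef_rot: [3.141, -0.261, 2.748]
contact_force: [-0.2, -0.3, 0.5]
grip_width: 0.0849
gripper_force: 0.0
```

```bash
cat > k.py <<'E'
from h import *
from scipy.spatial.transform import Rotation as Ro
from scipy.optimize import least_squares
D=[([1.036,.34266,1.52494,-3e-5,1.27541,-.14599],[.19881,.48550,.23069],[-3.14019,-.00017,2.75281]),
([1.381,.385,1.4036,-.6029,1.5073,.28],[.1962,.4861,.3087],[-3.1353,.6158,2.7612])]
def fk(q,p):
    ex,ey,h,L1,a2,L2,Lt=p
    A=Ro.from_euler('Z',q[0]); B=A*Ro.from_euler('Y',q[1]); C=B*Ro.from_euler('Y',q[2]); W=C*Ro.from_euler('ZYZ',[q[3],q[4],q[5]])
    return A.apply([ex,ey,h])+B.apply([0,0,L1])+C.apply([a2,0,L2])+W.apply([0,0,Lt]), W
E
python3 - <<'E'
from k import *
o=st(); D.append((o['q'],o['tcp_pos'],o['eef_rot']))
R0=[]
for q,t,e in D:
    W=fk(q,[0]*7)[1]; R0.append((W.inv()*Ro.from_euler('xyz',e)))
    print((W.inv()*Ro.from_euler('xyz',e)).as_rotvec())
f=lambda p:np.concatenate([fk(q,p)[0]-t for q,t,e in D]+[1e-3*(np.array(p)-[0,0,.2,.4,0,.35,.3])])
s=least_squares(f,[0,0,.2,.4,0,.35,.3]);print(s.x.round(4),(f(s.x)[:9]*1000).round(2))
E
```

```text
clock 1.35
q [ 0.8118  0.1188  1.6258  0.2445  1.4941 -0.396 ]
tcp_pos [0.1629 0.3927 0.3112]
eef_rot [ 3.1412 -0.2612  2.7479]
contact_force [-0.2048 -0.2782  0.5172]
grip_width 0.0849
gripper_force 0.0
[ 3.16958772e-06 -9.11737090e-06  1.57078129e+00]
[-2.44237170e-05 -1.06284934e-04  1.57080020e+00]
[-2.15800853e-16 -1.69557813e-16  1.57079633e+00]
[-0.      0.0764  0.2226  0.506   0.046   0.3796  0.3134] [-0.  0. -0.  0. -0.  0.  0. -0. -0.]
```

```bash
cat >> k.py <<'E'
p0=np.array([0,.0764,.2226,.506,.046,.3796,.3134]); R0=Ro.from_euler('Z',np.pi/2)
lo=np.array([-2.53,-.77,.04,-1,.28,-3.11])+.03; hi=np.array([2.53,2.02,2.7,4.14,2.66,3.11])-.03
def ik(T,R,seed=None,n=12):
    best=None; rng=np.random.default_rng(0)
    g=lambda q:np.concatenate([(fk(q,p0)[0]-T)*5,((fk(q,p0)[1]*R0).inv()*R).as_rotvec()])
    out=[]
    for i in range(1 if seed is not None else n):
        x0=np.clip(seed,lo+1e-3,hi-1e-3) if seed is not None else rng.uniform(lo,hi)
        s=least_squares(g,x0,bounds=(lo,hi))
        if s.cost<1e-5 and not any(np.allclose(s.x,o,atol=.05) for o in out): out.append(s.x)
    return out
def Rt(z,y):
    z=np.array(z)/np.linalg.norm(z); y=np.array(y,float); y-=z*(y@z); y/=np.linalg.norm(y); return Ro.from_matrix(np.c_[np.cross(y,z),y,z])
gp=.0187
def grasp(al,de,sg):
    al,de=np.radians([al,de]); a=np.array([np.cos(de)*np.cos(al),np.cos(de)*np.sin(al),-np.sin(de)])
    return a,Rt(a,sg*np.array([-np.sin(al),np.cos(al),0]))
BOT=np.array([.444,.365,.069]); CR=np.array([.6315,-.0533,.062]); yc=np.radians(-26.3)
def place(Rg,way):
    b=Rg.inv().apply([0,0,1]); ax=way*np.array([np.cos(yc),np.sin(yc),0]); yt=Rg.inv().apply(np.zeros(3)) 
    # tool: b->ax, tool y -> horizontal; choose so z points down
    yw=np.cross([0,0,1],ax)
    for s in(1,-1):
        M1=np.c_[b,[0,1,0],np.cross(b,[0,1,0])]; M2=np.c_[ax,s*yw,np.cross(ax,s*yw)]
        R=Ro.from_matrix(M2@M1.T)
        if R.apply([0,0,1])[2]<0: return R
E
python3 - <<'E'
from k import *
for al in(40,60,80,100):
  for de in(10,25,45):
    for sg in(1,-1):
      a,R=grasp(al,de,sg); G=ik(BOT+gp*a,R,n=6); G2=ik(BOT+gp*a-.1*a,R,n=6)
      r=[]
      for w in(1,-1):
        P=place(R,w); z=P.apply([0,0,1]); S=ik(CR+gp*z,P,n=6); S2=ik(CR+gp*z+[0,0,.1],P,n=6); r.append([w,[x.round(2).tolist() for x in S],len(S2)])
      if G: print(al,de,sg,[x.round(2).tolist() for x in G],len(G2),r)
E
```

```text
40 10 1 [[0.41, 1.08, 2.41, 2.85, 1.73, 1.47]] 0 [[1, [[-0.22, 0.81, 1.26, 0.04, 1.25, -1.35]], 1], [-1, [[-0.18, 0.66, 1.57, -0.07, 0.74, 1.89]], 1]]
40 10 -1 [[0.41, 1.08, 2.41, 2.85, 1.73, -1.67]] 0 [[1, [[-0.22, 0.81, 1.26, 0.04, 1.25, 1.79]], 1], [-1, [[-0.18, 0.66, 1.57, -0.07, 0.74, -1.25]], 1]]
40 25 1 [[0.43, 0.82, 2.39, 2.88, 1.2, 1.55]] 1 [[1, [[-0.25, 0.95, 1.0, 0.09, 1.61, -1.37]], 1], [-1, [[-0.14, 0.61, 1.78, -0.38, 0.36, 2.22]], 1]]
40 25 -1 [[0.43, 0.82, 2.39, 2.88, 1.2, -1.59]] 1 [[1, [[-0.25, 0.95, 1.0, 0.09, 1.61, 1.77]], 1], [-1, [[-0.14, 0.61, 1.78, -0.38, 0.36, -0.92]], 1]]
40 45 1 [[0.47, 0.57, 2.23, 2.77, 0.45, 1.75]] 1 [[1, [[-0.27, 1.2, 0.62, 0.16, 2.09, -1.36]], 1], [-1, [[-0.08, 0.64, 2.01, 3.94, 0.37, -2.06]], 0]]
40 45 -1 [[0.47, 0.57, 2.23, 2.77, 0.45, -1.39]] 1 [[1, [[-0.27, 1.2, 0.62, 0.16, 2.09, 1.78]], 1], [-1, [[-0.08, 0.64, 2.01, 3.94, 0.37, 1.08]], 0]]
60 10 1 [[0.12, 1.03, 2.32, 2.24, 1.52, 1.4]] 1 [[1, [[-0.22, 0.81, 1.26, 0.04, 1.25, -1.35]], 1], [-1, [[-0.18, 0.66, 1.57, -0.07, 0.74, 1.89]], 1]]
60 10 -1 [[0.12, 1.03, 2.32, 2.24, 1.52, -1.74
[... 1813 characters left out ...]
-0.22, 0.81, 1.26, 0.04, 1.25, 1.79]], 1], [-1, [[-0.18, 0.66, 1.57, -0.07, 0.74, -1.25]], 1]]
100 25 1 [[0.05, 0.85, 1.87, 1.27, 1.23, 2.02]] 1 [[1, [[-0.25, 0.95, 1.0, 0.09, 1.61, -1.37]], 1], [-1, [[-0.14, 0.61, 1.78, -0.38, 0.36, 2.22]], 1]]
100 25 -1 [[0.05, 0.85, 1.87, 1.27, 1.23, -1.12]] 1 [[1, [[-0.25, 0.95, 1.0, 0.09, 1.61, 1.77]], 1], [-1, [[-0.14, 0.61, 1.78, -0.38, 0.36, -0.92]], 1]]
100 45 1 [[0.17, 0.68, 1.85, 1.05, 0.96, 2.35]] 1 [[1, [[-0.27, 1.2, 0.62, 0.16, 2.09, -1.36]], 1], [-1, [[-0.08, 0.64, 2.01, 3.94, 0.37, -2.06]], 0]]
100 45 -1 [[0.17, 0.68, 1.85, 1.05, 0.96, -0.79]] 1 [[1, [[-0.27, 1.2, 0.62, 0.16, 2.09, 1.78]], 1], [-1, [[-0.08, 0.64, 2.01, 3.94, 0.37, 1.08]], 0]]
```

```bash
cat >> k.py <<'E'
def delta(T,R,o=None,show=True,mx=1e9):
    o=o or readout.get_obs(); Rc=Ro.from_euler('xyz',o['eef_rot'])
    d=Rc.inv().apply(np.array(T)-o['tcp_pos'])*1000; w=np.degrees((Rc.inv()*R).as_rotvec())
    q=ik(np.array(T),R,seed=o['q'])
    print('d',d.round(1),np.linalg.norm(d).round(),'w',w.round(1),np.linalg.norm(w).round(),'rows',round(max(np.linalg.norm(d)/41,np.linalg.norm(w)/7.1),1),'q',[x.round(2) for x in q])
E
python3 - <<'E'
from k import *
o=st()
print('fkerr',(fk(o['q'],p0)[0]-o['tcp_pos'])*1000)
a,R=grasp(75,20,-1); print(a)
T=BOT+(gp+.004)*a
delta(T-.12*a+[0,0,.12],R)
E
```

```text
clock 1.35
q [ 0.8118  0.1188  1.6258  0.2445  1.4941 -0.396 ]
tcp_pos [0.1629 0.3927 0.3112]
eef_rot [ 3.1412 -0.2612  2.7479]
contact_force [-0.2048 -0.2782  0.5172]
grip_width 0.0849
gripper_force 0.0
fkerr [0.06701849 0.03558646 0.0904859 ]
[ 0.24321035  0.90767337 -0.34202014]
d [-295.6   -8.4   13. ] 296.0 w [-57.5  44.9  62.8] 96.0 rows 13.6 q [array([-0.25,  0.41,  2.25,  1.42,  1.26, -1.06])]
```

servo_tool([
  {"wx": -57.5,"wy": 45,"wz": 63,"dx": -296,"dy": -8,"dz": 13,"jaw": 85},
  {"wx": -57.5,"wy": 45,"wz": 63,"dx": -296,"dy": -8,"dz": 13,"jaw": 85},
  {"wx": -57.5,"wy": 45,"wz": 63,"dx": -296,"dy": -8,"dz": 13,"jaw": 85},
  {"wx": -57.5,"wy": 45,"wz": 63,"dx": -296,"dy": -8,"dz": 13,"jaw": 85},
  {"wx": -57.5,"wy": 45,"wz": 63,"dx": -296,"dy": -8,"dz": 13,"jaw": 85},
  {"wx": -57.5,"wy": 45,"wz": 63,"dx": -296,"dy": -8,"dz": 13,"jaw": 85},
  {"wx": -57.5,"wy": 45,"wz": 63,"dx": -296,"dy": -8,"dz": 13,"jaw": 85},
  {"wx": -57.5,"wy": 45,"wz": 63,"dx": -296,"dy": -8,"dz": 13,"jaw": 85},
  {"wx": -57.5,"wy": 45,"wz": 63,"dx": -296,"dy": -8,"dz": 13,"jaw": 85},
  {"wx": -57.5,"wy": 45,"wz": 63,"dx": -296,"dy": -8,"dz": 13,"jaw": 85},
])

```text
clock: 2.18
tcp_pos: [0.42, 0.279, 0.2216]
eef_rot: [2.899, -0.98, 1.868]
contact_force: [0.4, 0.6, -0.4]
grip_width: 0.0846
gripper_force: 0.0
```

```bash
python3 - <<'E'
from k import *
o=st()
print('fkerr',(fk(o['q'],p0)[0]-o['tcp_pos'])*1000)
a,R=grasp(75,20,-1); T=BOT+(gp+.004)*a
delta(T-.12*a+[0,0,.12],R)
E
```

```text
clock 2.1833
q [-0.1459  0.3703  1.9964  1.0558  1.2706 -0.9211]
tcp_pos [0.42   0.279  0.2216]
eef_rot [ 2.8993 -0.9804  1.8684]
contact_force [ 0.4269  0.5738 -0.4143]
grip_width 0.0846
gripper_force 0.0
fkerr [ 0.28255425 -0.12554149 -0.08257979]
d [-0.7  0.2 -2.3] 2.0 w [-14.9  11.5  15.9] 25.0 rows 3.5 q [array([-0.25,  0.41,  2.25,  1.42,  1.26, -1.06])]
```

servo_tool([
  {"wx": -15,"wy": 11.5,"wz": 16,"dx": -0.7,"dy": 0.2,"dz": -2.3,"jaw": 85},
  {"wx": -15,"wy": 11.5,"wz": 16,"dx": -0.7,"dy": 0.2,"dz": -2.3,"jaw": 85},
  {"wx": -15,"wy": 11.5,"wz": 16,"dx": -0.7,"dy": 0.2,"dz": -2.3,"jaw": 85},
  {"wx": -15,"wy": 11.5,"wz": 16,"dx": -0.7,"dy": 0.2,"dz": -2.3,"jaw": 85},
  {"wx": -15,"wy": 11.5,"wz": 16,"dx": -0.7,"dy": 0.2,"dz": -2.3,"jaw": 85},
])

```text
clock: 2.6
tcp_pos: [0.4174, 0.2778, 0.2219]
eef_rot: [-3.132, -1.22, 1.303]
contact_force: [0.1, 0.4, 0.1]
grip_width: 0.0851
gripper_force: 0.0
```

```bash
python3 - <<'E'
from k import *
o=st()
f=cam('wrist'); cv2.imwrite('pics/w1.png',f['image'][:,:,::-1])
# cylinder estimate from depth: pink pixels
v,u=np.mgrid[0:480,0:640]; Rc=cv2.Rodrigues(f['rvec'].astype(float))[0]
P=(np.stack([u,v,np.ones_like(u)],-1)@np.linalg.inv(f['mtx']).T*f['z_map'][...,None]-f['tvec'].ravel())@Rc
m=(f['z_map']>0)&(np.linalg.norm(P[...,:2]-BOT[:2],axis=-1)<.05)&(P[...,2]>.02)&(P[...,2]<.095)
q=P[m]; print(len(q))
if len(q)>50:
    s=least_squares(lambda c:np.hypot(q[:,0]-c[0],q[:,1]-c[1])-.022,BOT[:2],loss='soft_l1',f_scale=.002);print('axis',s.x, np.sqrt(np.mean(s.fun**2)))
a,R=grasp(75,20,-1); T=BOT+(gp+.004)*a
delta(T-.12*a,R); delta(T,R)
E
```

```text
clock 2.6
q [-0.2451  0.4065  2.256   1.4145  1.2555 -1.0611]
tcp_pos [0.4174 0.2778 0.2219]
eef_rot [-3.1319 -1.2203  1.3031]
contact_force [0.1079 0.4406 0.079 ]
grip_width 0.0851
gripper_force 0.0
2850
axis [0.44194505 0.36890449] 0.0003859807060544841
d [-112.9    2.    40.9] 120.0 w [-0.3  0.1  0.1] 0.0 rows 2.9 q [array([-0.25,  0.75,  2.3 ,  1.55,  1.22, -1.47])]
d [-112.6    2.6  160.9] 196.0 w [-0.3  0.1  0.1] 0.0 rows 4.8 q [array([ 0.07,  0.87,  2.17,  1.86,  1.19, -1.46])]
```

View pics/w1.png

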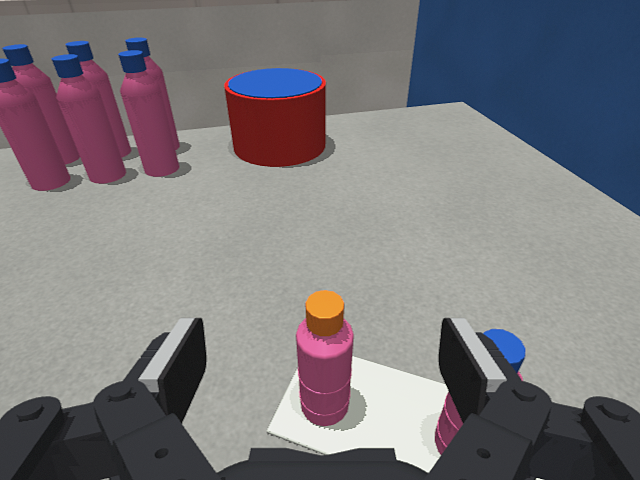

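The wrist view shows the sample at (325,360), centred between the open fingers. The spare is at the right, at (490,380), clear of the path.

servo_tool([
  {"wx": 0,"wy": 0,"wz": 0,"dx": -38,"dy": 1,"dz": 14,"jaw": 85},
  {"wx": 0,"wy": 0,"wz": 0,"dx": -76,"dy": 1,"dz": 28,"jaw": 85},
  {"wx": 0,"wy": 0,"wz": 0,"dx": -113,"dy": 1,"dz": 41,"jaw": 85},
  {"wx": 0,"wy": 0,"wz": 0,"dx": -113,"dy": 1,"dz": 70,"jaw": 85},
  {"wx": 0,"wy": 0,"wz": 0,"dx": -113,"dy": 1,"dz": 100,"jaw": 85},
  {"wx": 0,"wy": 0,"wz": 0,"dx": -113,"dy": 1,"dz": 130,"jaw": 85},
  {"wx": 0,"wy": 0,"wz": 0,"dx": -113,"dy": 1,"dz": 150,"jaw": 85},
  {"wx": 0,"wy": 0,"wz": 0,"dx": -113,"dy": 1,"dz": 162,"jaw": 85},
  {"wx": 0,"wy": 0,"wz": 0,"dx": -113,"dy": 1,"dz": 162,"jaw": 85},
  {"wx": 0,"wy": 0,"wz": 0,"dx": -113,"dy": 1,"dz": 162,"jaw": 85},
])

```text
clock: 3.48
tcp_pos: [0.4498, 0.3875, 0.0615]
eef_rot: [3.13, -1.222, 1.327]
contact_force: [-0.1, -1.6, -0.1]
grip_width: 0.0853
gripper_force: 0.0
```

```bash
python3 - <<'E'
from k import *
o=st()
a,R=grasp(75,20,-1); B=np.array([.4425,.3675,.069]); T=B+(gp+.004)*a
delta(T,R)
E
```

```text
clock 3.4833
q [ 0.069   0.8652  2.1652  1.8554  1.1882 -1.4613]
tcp_pos [0.4498 0.3875 0.0615]
eef_rot [ 3.1302 -1.2216  1.3266]
contact_force [-0.1045 -1.5607 -0.1334]
grip_width 0.0853
gripper_force 0.0
d [-0.2 -1.8  0.3] 2.0 w [-0.3  0.   0.3] 0.0 rows 0.1 q [array([ 0.07,  0.87,  2.17,  1.87,  1.19, -1.47])]
```

Close the gripper.

servo_tool([
  {"wx": 0,"wy": 0,"wz": 0,"dx": 0,"dy": -1.5,"dz": 0,"jaw": 60},
  {"wx": 0,"wy": 0,"wz": 0,"dx": 0,"dy": -1.5,"dz": 0,"jaw": 50},
  {"wx": 0,"wy": 0,"wz": 0,"dx": 0,"dy": -1.5,"dz": 0,"jaw": 38},
  {"wx": 0,"wy": 0,"wz": 0,"dx": 0,"dy": -1.5,"dz": 0,"jaw": 30},
  {"wx": 0,"wy": 0,"wz": 0,"dx": 0,"dy": -1.5,"dz": 0,"jaw": 30},
  {"wx": 0,"wy": 0,"wz": 0,"dx": 0,"dy": -1.5,"dz": 0,"jaw": 30},
  {"wx": 0,"wy": 0,"wz": 0,"dx": 0,"dy": -1.5,"dz": 0,"jaw": 30},
  {"wx": 0,"wy": 0,"wz": 0,"dx": 0,"dy": -1.5,"dz": 0,"jaw": 30},
])

```text
clock: 4.15
tcp_pos: [0.4492, 0.3861, 0.0617]
eef_rot: [3.135, -1.222, 1.317]
contact_force: [-2.1, -4.0, 5.0]
grip_width: 0.0425
gripper_force: 60.0
```

servo_tool([
  {"wx": 0,"wy": 0,"wz": 0,"dx": 19,"dy": 0,"dz": -7,"jaw": 30},
  {"wx": 0,"wy": 0,"wz": 0,"dx": 47,"dy": 0,"dz": -17,"jaw": 30},
  {"wx": 0,"wy": 0,"wz": 0,"dx": 85,"dy": 0,"dz": -31,"jaw": 30},
  {"wx": 0,"wy": 0,"wz": 0,"dx": 122,"dy": 0,"dz": -44,"jaw": 30},
  {"wx": 0,"wy": 0,"wz": 0,"dx": 160,"dy": 0,"dz": -58,"jaw": 30},
  {"wx": 0,"wy": 0,"wz": 0,"dx": 188,"dy": 0,"dz": -68,"jaw": 30},
  {"wx": 0,"wy": 0,"wz": 0,"dx": 188,"dy": 0,"dz": -68,"jaw": 30},
])

```text
clock: 4.73
tcp_pos: [0.4496, 0.3871, 0.2668]
eef_rot: [3.11, -1.225, 1.341]
contact_force: [0.3, 0.3, -1.9]
grip_width: 0.0427
gripper_force: 61.3
```

```bash
python3 - <<'E'
from k import *
o=st()
f=cam('wrist'); cv2.imwrite('pics/w2.png',f['image'][:,:,::-1])
# path options
Rc=Ro.from_euler('xyz',o['eef_rot'])
for w in(-1,1):
    P=place(Rc,w); z=P.apply([0,0,1]); b=o['tcp_pos']; T=CR+(gp+.004)*z
    print(w,z.round(3)); delta(T+[0,0,.12],P); delta(T,P)
    for x in ik(T+[0,0,.12],P,n=8): print(x.round(2))
E
```

```text
clock 4.7333
q [ 0.0692  0.3555  2.1058  1.6     1.0962 -0.8503]
tcp_pos [0.4496 0.3871 0.2668]
eef_rot [ 3.1098 -1.2248  1.3407]
contact_force [ 0.3054  0.3403 -1.8738]
grip_width 0.0427
gripper_force 61.3487
-1 [ 0.305 -0.149 -0.941]
d [-228.9  296.2 -321. ] 493.0 w [ 37.  -73.7 -77.9] 113.0 rows 16.0 q [array([-0.16,  0.46,  1.6 , -0.14,  0.75, -1.19])]
d [-341.7  295.2 -280. ] 531.0 w [ 37.  -73.7 -77.9] 113.0 rows 16.0 q [array([-0.16,  0.63,  1.71, -0.21,  0.48, -1.1 ])]
[-0.16  0.46  1.6  -0.14  0.75 -1.19]
1 [-0.305  0.149 -0.941]
d [-227.8  281.1 -318.3] 482.0 w [-46.1 -64.   99.3] 127.0 rows 17.9 q [array([-0.24,  0.79,  0.98,  0.07,  1.7 ,  1.78])]
d [-340.6  280.1 -277.3] 521.0 w [-46.1 -64.   99.3] 127.0 rows 17.9 q [array([-0.24,  0.9 ,  1.1 ,  0.07,  1.48,  1.77])]
[-0.24  0.79  0.98  0.07  1.7   1.78]
```

View pics/w2.png

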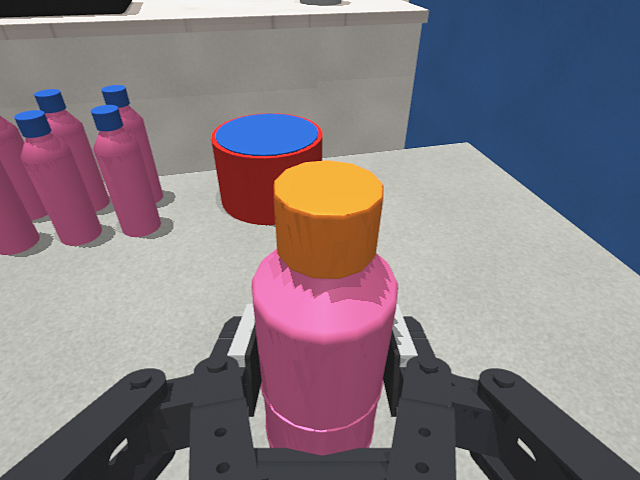

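The wrist view shows the sample held upright between the pads, with its cap at (328,210) and no slip. Next I move it over the cradle while rotating.

```bash
cat >> k.py <<'E'
RG=Ro.from_euler('xyz',[3.135,-1.222,1.317]); PL=place(RG,-1); zp=PL.apply([0,0,1]); TP=CR+.021*zp
E
python3 - <<'E'
from k import *
o=readout.get_obs(); print(TP); delta(TP+[0,0,.18],PL)
from scipy.spatial.transform import Slerp
S=Slerp([0,1],Ro.concatenate([Ro.from_euler('xyz',o['eef_rot']),PL])); q=o['q']
for t in np.linspace(.1,1,10):
    r=ik(o['tcp_pos']*(1-t)+(TP+[0,0,.18])*t,S(t),seed=q)
    if r: print(round(t,1),r[0].round(2),(abs(r[0]-q)/(12*.15)).max().round(2)); q=r[0]
    else: print(t,'none')
E
```

```text
[ 0.63793763 -0.05647266  0.04226447]
d [-171.   296.2 -342. ] 484.0 w [ 36.8 -74.  -77.7] 113.0 rows 16.0 q [array([-0.16,  0.4 ,  1.52, -0.13,  0.89, -1.21])]
0.1 [-0.01  0.34  1.99  1.32  1.12 -0.78] 0.15
0.2 [-0.07  0.33  1.88  1.09  1.16 -0.74] 0.13
0.3 [-0.1   0.34  1.76  0.89  1.2  -0.74] 0.11
0.4 [-0.12  0.35  1.66  0.71  1.23 -0.76] 0.1
0.5 [-0.13  0.36  1.58  0.55  1.25 -0.81] 0.09
0.6 [-0.13  0.37  1.52  0.4   1.24 -0.88] 0.08
0.7 [-0.13  0.38  1.48  0.26  1.2  -0.97] 0.08
0.8 [-0.14  0.39  1.47  0.13  1.13 -1.05] 0.07
0.9 [-0.14  0.39  1.49  0.    1.03 -1.13] 0.07
1.0 [-0.16  0.4   1.52 -0.13  0.89 -1.21] 0.07
```

servo_tool([
  {"wx": 1.8,"wy": -3.7,"wz": -3.9,"dx": -9,"dy": 15,"dz": -17,"jaw": 30},
  {"wx": 3.7,"wy": -7.4,"wz": -7.8,"dx": -17,"dy": 30,"dz": -34,"jaw": 30},
  {"wx": 5.5,"wy": -11.1,"wz": -11.7,"dx": -26,"dy": 44,"dz": -51,"jaw": 30},
  {"wx": 7.4,"wy": -14.8,"wz": -15.5,"dx": -34,"dy": 59,"dz": -68,"jaw": 30},
  {"wx": 9.2,"wy": -18.5,"wz": -19.4,"dx": -43,"dy": 74,"dz": -86,"jaw": 30},
  {"wx": 11,"wy": -22.2,"wz": -23.3,"dx": -51,"dy": 89,"dz": -103,"jaw": 30},
  {"wx": 12.9,"wy": -25.9,"wz": -27.2,"dx": -60,"dy": 104,"dz": -120,"jaw": 30},
  {"wx": 14.7,"wy": -29.6,"wz": -31.1,"dx": -68,"dy": 118,"dz": -137,"jaw": 30},
  {"wx": 16.6,"wy": -33.3,"wz": -35,"dx": -77,"dy": 133,"dz": -154,"jaw": 30},
  {"wx": 18.4,"wy": -37,"wz": -38.9,"dx": -86,"dy": 148,"dz": -171,"jaw": 30},
])

```text
clock: 5.62
tcp_pos: [0.5428, 0.1637, 0.2367]
eef_rot: [2.825, -0.417, 2.134]
contact_force: [-1.1, 0.5, -2.4]
grip_width: 0.0425
gripper_force: 61.5
```

```bash
python3 - <<'E'
from k import *
st(); delta(TP+[0,0,.18],PL)
E
```

```text
clock 5.6167
q [-0.1277  0.3734  1.5808  0.5494  1.2451 -0.819 ]
tcp_pos [0.5428 0.1637 0.2367]
eef_rot [ 2.8252 -0.4167  2.1344]
contact_force [-1.1174  0.4946 -2.4349]
grip_width 0.0425
gripper_force 61.4761
d [-222.5   -9.6  -90.2] 240.0 w [ 17.9 -37.3 -38.7] 57.0 rows 8.0 q [array([-0.16,  0.4 ,  1.52, -0.13,  0.89, -1.21])]
```

servo_tool([
  {"wx": 1.8,"wy": -3.7,"wz": -3.9,"dx": -22,"dy": -1,"dz": -9,"jaw": 30},
  {"wx": 4,"wy": -8.3,"wz": -8.6,"dx": -49,"dy": -2,"dz": -20,"jaw": 30},
  {"wx": 6.3,"wy": -12.9,"wz": -13.4,"dx": -77,"dy": -3,"dz": -31,"jaw": 30},
  {"wx": 8.5,"wy": -17.5,"wz": -18.2,"dx": -105,"dy": -5,"dz": -42,"jaw": 30},
  {"wx": 10.7,"wy": -22.1,"wz": -23,"dx": -132,"dy": -6,"dz": -54,"jaw": 30},
  {"wx": 12.9,"wy": -26.7,"wz": -27.8,"dx": -160,"dy": -7,"dz": -65,"jaw": 30},
  {"wx": 15.2,"wy": -31.3,"wz": -32.6,"dx": -187,"dy": -8,"dz": -76,"jaw": 30},
  {"wx": 17,"wy": -35.4,"wz": -36.8,"dx": -210,"dy": -9,"dz": -85,"jaw": 30},
  {"wx": 17.9,"wy": -37.3,"wz": -38.7,"dx": -222,"dy": -9.6,"dz": -90,"jaw": 30},
  {"wx": 17.9,"wy": -37.3,"wz": -38.7,"dx": -222,"dy": -9.6,"dz": -90,"jaw": 30},
])

```text
clock: 6.45
tcp_pos: [0.6357, -0.0556, 0.2201]
eef_rot: [3.141, 0.344, 2.681]
contact_force: [-0.0, -0.1, -2.1]
grip_width: 0.0424
gripper_force: 61.4
```

```bash
python3 - <<'E'
from k import *
st(); delta(TP+[0,0,.05],PL); delta(TP,PL)
f=cam('wrist'); g=cam('scene')
cv2.imwrite('pics/w3.png',np.hstack([cv2.resize(f['image'],(400,300)),cv2.resize(g['image'][150:450,100:500],(400,300))])[:,:,::-1])
t=cam('top'); v,u=np.mgrid[0:480,0:640]
for n,f in(('w',f),('s',g),('t',t)):
    Rc=cv2.Rodrigues(np.array(f['rvec'],float))[0]
    P=(np.stack([u,v,np.ones_like(u)],-1)@np.linalg.inv(f['mtx']).T*f['z_map'][...,None]-np.array(f['tvec']).ravel())@Rc
    h=cv2.cvtColor(f['image'],cv2.COLOR_RGB2HSV).astype(int)
    m=(h[...,0]>158)&(h[...,0]<176)&(h[...,1]>80)&(P[...,2]>.17)&(P[...,2]<.3)&(f['z_map']>0)&(np.linalg.norm(P[...,:2]-CR[:2],axis=-1)<.1)
    q=P[m]; c=q.mean(0); 
    def res(x):
        d=np.array([np.cos(x[2])*np.cos(x[3]),np.sin(x[2])*np.cos(x[3]),np.sin(x[3])]); r=q-[CR[0]+x[0]*np.sin(x[2]),CR[1]-x[0]*np.cos(x[2]),x[1]]
        return np.linalg.norm(np.cross(r,d),axis=1)-.022
    s=least_squares(res,[0,.24,yc,0],loss='soft_l1',f_scale=.002); print(n,len(q),'lat',s.x[0],'z',s.x[1],'yaw/elev',np.degrees(s.x[2:]),np.sqrt(np.mean(s.fun**2)))
E
```

```text
clock 6.45
q [-0.1579  0.3962  1.5268 -0.1288  0.8933 -1.204 ]
tcp_pos [ 0.6357 -0.0556  0.2201]
eef_rot [3.1412 0.3438 2.6812]
contact_force [-0.0363 -0.1215 -2.1445]
grip_width 0.0424
gripper_force 61.4356
d [ 40.8   0.2 121.2] 128.0 w [-0.  -0.3 -0.1] 0.0 rows 3.1 q [array([-0.16,  0.55,  1.68, -0.18,  0.59, -1.14])]
d [ 57.7   0.2 168.3] 178.0 w [-0.  -0.3 -0.1] 0.0 rows 4.3 q [array([-0.16,  0.62,  1.72, -0.22,  0.48, -1.09])]
w 22994 lat -0.0005370719529576029 z 0.2364339174784271 yaw/elev [-27.65434478   4.12098294] 0.0030591536753039154
s 2237 lat 0.0007582158311130722 z 0.23843846746021288 yaw/elev [-27.77287343  -0.38557001] 0.005741799294784629
t 609 lat -0.0036683252800330554 z 0.24018180556738833 yaw/elev [-28.46345844  -0.65647399] 0.0037947598436835948
```

View pics/w3.png

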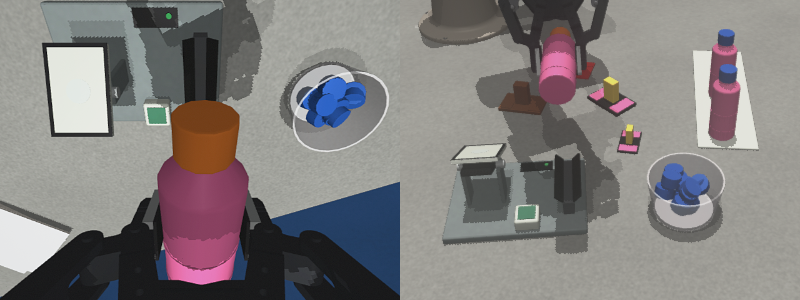

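The view shows the sample horizontal above the cradle, cap towards the robot and in line with the V. The spares, tub and paddle are untouched.

servo_tool([
  {"wx": 0,"wy": -0.3,"wz": 0,"dx": 7,"dy": 0.2,"dz": 20,"jaw": 30},
  {"wx": 0,"wy": -0.3,"wz": 0,"dx": 19,"dy": 0.2,"dz": 55,"jaw": 30},
  {"wx": 0,"wy": -0.3,"wz": 0,"dx": 31,"dy": 0.2,"dz": 90,"jaw": 30},
  {"wx": 0,"wy": -0.3,"wz": 0,"dx": 41,"dy": 0.2,"dz": 121,"jaw": 30},
  {"wx": 0,"wy": -0.3,"wz": 0,"dx": 47,"dy": 0.2,"dz": 139,"jaw": 30},
  {"wx": 0,"wy": -0.3,"wz": 0,"dx": 51,"dy": 0.2,"dz": 150,"jaw": 30},
  {"wx": 0,"wy": -0.3,"wz": 0,"dx": 53.5,"dy": 0.2,"dz": 157,"jaw": 30},
  {"wx": 0,"wy": -0.3,"wz": 0,"dx": 55.5,"dy": 0.2,"dz": 162,"jaw": 30},
  {"wx": 0,"wy": -0.3,"wz": 0,"dx": 55.5,"dy": 0.2,"dz": 162,"jaw": 30},
])

```text
clock: 7.35
tcp_pos: [0.6401, -0.0554, 0.0522]
eef_rot: [3.138, 0.353, 2.679]
contact_force: [-0.5, 0.2, -2.2]
grip_width: 0.0425
gripper_force: 61.5
```

```bash
python3 - <<'E'
from k import *
st(); delta(TP,PL)
E
```

```text
clock 7.35
q [-0.156   0.6094  1.7067 -0.2137  0.4959 -1.0932]
tcp_pos [ 0.6401 -0.0554  0.0522]
eef_rot [3.1377 0.3533 2.6785]
contact_force [-0.5323  0.1989 -2.2166]
grip_width 0.0425
gripper_force 61.4746
d [ 4.8 -2.   8.8] 10.0 w [ 0.1  0.3 -0.3] 0.0 rows 0.3 q [array([-0.16,  0.62,  1.72, -0.22,  0.48, -1.09])]
```

servo_tool([
  {"wx": 0,"wy": 0,"wz": 0,"dx": 1.5,"dy": -0.5,"dz": 3,"jaw": 30},
  {"wx": 0,"wy": 0,"wz": 0,"dx": 2.5,"dy": -1,"dz": 5,"jaw": 30},
  {"wx": 0,"wy": 0,"wz": 0,"dx": 3.2,"dy": -1,"dz": 7,"jaw": 30},
  {"wx": 0,"wy": 0,"wz": 0,"dx": 3.2,"dy": -1,"dz": 7,"jaw": 30},
])

```text
clock: 7.68
tcp_pos: [0.6398, -0.0564, 0.0459]
eef_rot: [3.137, 0.356, 2.678]
contact_force: [0.3, -0.9, -0.3]
grip_width: 0.0426
gripper_force: 61.6
```

servo_tool([
  {"wx": 0,"wy": 0,"wz": 0,"dx": 0.5,"dy": 0,"dz": 1,"jaw": 30},
  {"wx": 0,"wy": 0,"wz": 0,"dx": 0.7,"dy": 0,"dz": 2,"jaw": 30},
  {"wx": 0,"wy": 0,"wz": 0,"dx": 0.7,"dy": 0,"dz": 2,"jaw": 30},
  {"wx": 0,"wy": 0,"wz": 0,"dx": 0.7,"dy": 0,"dz": 2,"jaw": 30},
])

```text
clock: 8.02
tcp_pos: [0.6402, -0.0567, 0.0452]
eef_rot: [3.137, 0.358, 2.679]
contact_force: [-5.8, -1.7, 10.0]
grip_width: 0.0426
gripper_force: 62.5
```

servo_tool([
  {"wx": 0,"wy": 0,"wz": 0,"dx": 0,"dy": -1,"dz": 0,"jaw": 30},
  {"wx": 0,"wy": 0,"wz": 0,"dx": 0,"dy": -2,"dz": 0,"jaw": 30},
  {"wx": 0,"wy": 0,"wz": 0,"dx": 0,"dy": -2,"dz": 0,"jaw": 30},
  {"wx": 0,"wy": 0,"wz": 0,"dx": 0,"dy": -2,"dz": 0,"jaw": 30},
])

```text
clock: 8.35
tcp_pos: [0.6393, -0.0584, 0.0441]
eef_rot: [3.137, 0.357, 2.678]
contact_force: [-1.7, -2.7, 4.6]
grip_width: 0.0427
gripper_force: 62.1
```

```bash
python3 - <<'E'
from k import *
o=st(); print(o['wrist_torque'], Ro.from_euler('z',-yc).apply(o['contact_force']),Ro.from_euler('z',-yc).apply(o['wrist_torque']))
delta(TP,PL)
g=cam('scene'); f=cam('wrist')
cv2.imwrite('pics/w4.png',np.hstack([cv2.resize(g['image'][240:400,140:310],(425,400),interpolation=cv2.INTER_CUBIC),cv2.resize(f['image'],(375,400))])[:,:,::-1])
E
```

```text
clock 8.35
q [-0.1616  0.6205  1.7172 -0.2211  0.4707 -1.0896]
tcp_pos [ 0.6393 -0.0584  0.0441]
eef_rot [3.1372 0.3567 2.6785]
contact_force [-1.6839 -2.6999  4.6213]
grip_width 0.0427
gripper_force 62.1203
[-0.26713327  0.13131922 -0.05688364] [-0.31330034 -3.16649781  4.62126578] [-0.29766511 -0.00063316 -0.05688364]
d [2.6 1.1 1. ] 3.0 w [ 0.2  0.5 -0.3] 1.0 rows 0.1 q [array([-0.16,  0.62,  1.72, -0.22,  0.48, -1.09])]
```

View pics/w4.png

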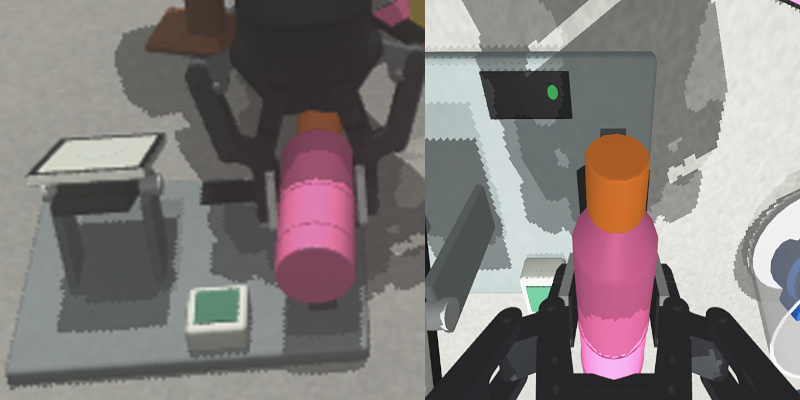

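The scene crop shows the bottle over the V with its foot at (315,275). The wrist view shows it roughly centred on the cradle. The force still pushes to the right, so I nudge that way and lower a little more.

servo_tool([
  {"wx": 0,"wy": 0,"wz": 0,"dx": 0,"dy": -1.5,"dz": 0,"jaw": 30},
  {"wx": 0,"wy": 0,"wz": 0,"dx": 0.7,"dy": -1.5,"dz": 1.5,"jaw": 30},
  {"wx": 0,"wy": 0,"wz": 0,"dx": 0.7,"dy": -1.5,"dz": 1.5,"jaw": 30},
  {"wx": 0,"wy": 0,"wz": 0,"dx": 0.7,"dy": -1.5,"dz": 1.5,"jaw": 30},
])

```text
clock: 8.78
tcp_pos: [0.6392, -0.0588, 0.0438]
eef_rot: [3.136, 0.359, 2.68]
contact_force: [-4.9, 3.7, 14.2]
grip_width: 0.0423
gripper_force: 62.6
```

```bash
python3 - <<'E'
from k import *
o=st(); print(Ro.from_euler('z',-yc).apply(o['contact_force']),Ro.from_euler('z',-yc).apply(o['wrist_torque']))
E
```

```text
clock 8.7833
q [-0.1628  0.6203  1.7199 -0.2209  0.4654 -1.0918]
tcp_pos [ 0.6392 -0.0588  0.0438]
eef_rot [3.1362 0.3589 2.6797]
contact_force [-4.9169  3.7119 14.2213]
grip_width 0.0423
gripper_force 62.5739
[-6.0525235   1.14912092 14.22128271] [0.24590115 0.2675551  0.39894314]
```

servo_tool([
  {"wx": 0,"wy": 0,"wz": 0,"dx": 0,"dy": 0,"dz": -0.7,"jaw": 45},
  {"wx": 0,"wy": 0,"wz": 0,"dx": 0,"dy": 0,"dz": -0.7,"jaw": 50},
  {"wx": 0,"wy": 0,"wz": 0,"dx": 0,"dy": 0,"dz": -0.7,"jaw": 60},
  {"wx": 0,"wy": 0,"wz": 0,"dx": 0,"dy": 0,"dz": -0.7,"jaw": 70},
  {"wx": 0,"wy": 0,"wz": 0,"dx": 0,"dy": 0,"dz": -0.7,"jaw": 70},
  {"wx": 0,"wy": 0,"wz": 0,"dx": 0,"dy": 0,"dz": -0.7,"jaw": 70},
])

```text
clock: 9.28
tcp_pos: [0.6374, -0.0593, 0.0418]
eef_rot: [3.138, 0.354, 2.679]
contact_force: [0.0, -0.1, 0.3]
grip_width: 0.0702
gripper_force: 0.0
```

servo_tool([
  {"wx": 0,"wy": 0,"wz": 0,"dx": 0,"dy": 0,"dz": -15,"jaw": 72},
  {"wx": 0,"wy": 0,"wz": 0,"dx": 0,"dy": 0,"dz": -40,"jaw": 72},
  {"wx": 0,"wy": 0,"wz": 0,"dx": 0,"dy": 0,"dz": -80,"jaw": 72},
  {"wx": 0,"wy": 0,"wz": 0,"dx": 0,"dy": 0,"dz": -120,"jaw": 72},
  {"wx": 0,"wy": 0,"wz": 0,"dx": 0,"dy": 0,"dz": -160,"jaw": 72},
  {"wx": 0,"wy": 0,"wz": 0,"dx": 0,"dy": 0,"dz": -190,"jaw": 72},
  {"wx": 0,"wy": 0,"wz": 0,"dx": 0,"dy": 0,"dz": -190,"jaw": 72},
])

```text
clock: 9.87
tcp_pos: [0.5798, -0.0299, 0.2276]
eef_rot: [3.133, 0.365, 2.678]
contact_force: [1.0, -0.3, 0.3]
grip_width: 0.072
gripper_force: 0.0
```

```bash
python3 - <<'E'
from k import *
st()
f=cam('wrist');g=cam('scene');t=cam('top')
cv2.imwrite('pics/w5.png',np.hstack([cv2.resize(g['image'][240:400,140:310],(425,400),interpolation=cv2.INTER_CUBIC),cv2.resize(f['image'],(375,400))])[:,:,::-1])
v,u=np.mgrid[0:480,0:640]
for n,f in(('wrist',f),('scene',g),('top',t)):
    Rc=cv2.Rodrigues(np.array(f['rvec'],float))[0]
    P=(np.stack([u,v,np.ones_like(u)],-1)@np.linalg.inv(f['mtx']).T*f['z_map'][...,None]-np.array(f['tvec']).ravel())@Rc
    h=cv2.cvtColor(f['image'],cv2.COLOR_RGB2HSV).astype(int); H,S,V=h[...,0],h[...,1],h[...,2]
    d=(P-CR)@np.c_[[np.cos(yc),np.sin(yc),0],[-np.sin(yc),np.cos(yc),0],[0,0,1]]
    m=(H>155)&(H<177)&(S>70)&(abs(d[...,0])<.09)&(abs(d[...,1])<.04)&(d[...,2]<.04)&(d[...,2]>-.03)
    q=d[m&(d[...,0]>-.03)]
    if len(q)>50:
        s=least_squares(lambda x:np.hypot(q[:,1]-x[0]-x[2]*q[:,0],q[:,2]-x[1]-x[3]*q[:,0])-.022,[0,0,0,0],loss='soft_l1',f_scale=.002);print(n,'bottle in cradle frame y,z,slopes',s.x.round(4),'x range',np.percentile(d[m][:,0],[.5,99.5]),len(q))
    o=(H>3)&(H<20)&(S>150)&(abs(d[...,1])<.03)&(abs(d[...,0])<.12)&(d[...,2]>-.03)&(d[...,2]<.05)
    if o.sum()>20: print(n,'cap x range',np.percentile(d[o][:,0],[1,99]))
    # face fit
    e=P-[.5702,-.1567,.0922]; m=(S<60)&(V>100)&(np.linalg.norm(e,axis=-1)<.055)&(abs(e[...,2])<.03)
    k,lab,stt,c=cv2.connectedComponentsWithStats(m.astype(np.uint8))
    if k<2: continue
    i=1+np.argmax(stt[1:,4]); q=P[(lab==i)]; qi=P[cv2.erode((lab==i).astype(np.uint8),np.ones((3,3)))>0]; 
    for _ in range(3):
        c0=qi.mean(0); Vt=np.linalg.svd(qi-c0,full_matrices=False)[2]; nn=Vt[2]*np.sign(Vt[2,2]); r=(qi-c0)@nn; qi=qi[abs(r)<.006]
    yv=np.cross(nn,[1,0,0]); xv=np.cross([0,0,1.],nn); xv/=np.linalg.norm(xv); up=np.cross(nn,xv); up*=np.sign(up[2])
    yy=np.cross(nn,up); ab=((q-c0)@np.c_[up,yy]*1000).astype(np.float32); rc=cv2.minAreaRect(ab); ctr=c0+(rc[0][0]*up+rc[0][1]*yy)/1000
    print(n,'face',stt[i,4],'ctr',ctr.round(4),'mean',c0.round(4),'tilt',np.degrees(np.arccos(nn[2])).round(2),'az',np.degrees(np.arctan2(up[1],up[0])).round(2),'rect',rc[1],round(rc[2],1))
E
```

```text
clock 9.8667
q [-0.1229  0.2805  1.6851 -0.1515  0.8331 -1.1491]
tcp_pos [ 0.5798 -0.0299  0.2276]
eef_rot [3.1335 0.3653 2.6781]
contact_force [ 0.9646 -0.3069  0.2876]
grip_width 0.072
gripper_force 0.0
wrist bottle in cradle frame y,z,slopes [-0.0002 -0.0022 -0.     -0.0012] x range [-0.04357669  0.06262752] 4837
wrist cap x range [-0.06590297 -0.04550281]
wrist face 8733 ctr [ 0.567  -0.156   0.0906] mean [ 0.5658 -0.1554  0.09  ] tilt 27.88 az -26.17 rect (56.008602142333984, 82.78994750976562) 89.8
scene bottle in cradle frame y,z,slopes [-0.0026 -0.0008 -0.0007 -0.002 ] x range [-0.02945726  0.06781397] 1975
scene cap x range [-0.0612061  -0.04319854]
scene face 753 ctr [ 0.5679 -0.158   0.0921] mean [ 0.5761 -0.1629  0.0969] tilt 26.35 az -26.68 rect (64.99659729003906, 94.64645385742188) 89.1
top bottle in cradle frame y,z,slopes [ 0.0014 -0.0002 -0.0076 -0.0021] x range [-0.03453198  0.06737138] 913
top face 940 ctr [ 0.5702 -0.1566  0.0921] mean [ 0.5708 -0.1576  0.0926] tilt 28.16 az -25.47 rect (54.149112701416016, 83.5690689086914) 88.7
```

View pics/w5.png

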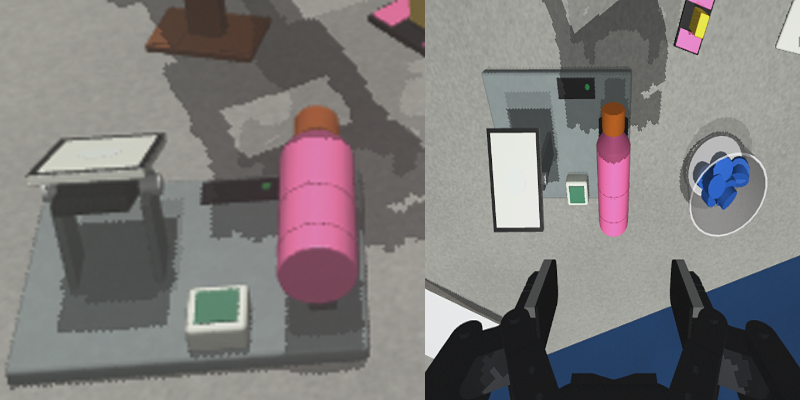

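The bottle now lies centred in the V (spanning about ±65 mm in the cradle frame) and is released. The wrist view shows the face at (515,180). Next is the paddle.

```bash
cat >> k.py <<'E'
def down(yaz): 
    t=np.radians(yaz); return Rt([0,0,-1],[np.cos(t),np.sin(t),0])
E
python3 - <<'E'
from k import *
delta([.4538,.1234,.17],down(103.2)); 
for x in ik(np.array([.4538,.1234,.012]),down(103.2)): print(x.round(2))
t=np.radians(28);n=np.array([-np.sin(t)*np.cos(yc),-np.sin(t)*np.sin(yc),np.cos(t)]); R=Rt(-n,[-np.sin(yc),np.cos(yc),0])
for x in ik(np.array([.5685,-.157,.0915])+.012*n,R): print(x.round(2))
E
```

```text
d [186.   82.2 -15.1] 204.0 w [ -6.8  19.6 -39.3] 44.0 rows 6.3 q [array([ 0.1 ,  0.31,  1.76,  0.  ,  1.07, -1.7 ])]
[ 0.1   0.55  1.92 -0.    0.66 -1.7 ]
```

```bash
python3 - <<'E'
from k import *
t=np.radians(28);n=np.array([-np.sin(t)*np.cos(yc),-np.sin(t)*np.sin(yc),np.cos(t)]); R=Rt(-n,[-np.sin(yc),np.cos(yc),0]); R13=down(103.2)
F=np.array([.5685,-.157,.0915]); Pd=np.array([.4538,.1234,0])
for ph in(0,6,10,14,18,22):
  for s in(1,-1):
    d=Ro.from_euler('y',s*ph,degrees=True); zt=d.apply([0,0,1])
    # grasp point 31mm above underside on the handle axis
    A=R*d; B=R13*d
    for nm,X,base,up in(('place',A,F,n),('place+50',A,F+.05*n,n),('pick',B,Pd,np.array([0,0,1])),('pick+',B,Pd+[0,0,.08],np.array([0,0,1]))):
        z=X.apply([0,0,1]); print(ph,s,nm,z.round(2),[q.round(2).tolist() for q in ik(base+.033*up+gp*z,X,n=8)])
E
```

```text
0 1 place [ 0.42 -0.21 -0.88] []
0 1 place+50 [ 0.42 -0.21 -0.88] [[-0.37, 0.3, 1.97, -0.11, 0.38, -1.4]]
0 1 pick [ 0.  0. -1.] [[0.1, 0.55, 1.92, -0.0, 0.67, -1.7]]
0 1 pick+ [ 0.  0. -1.] [[0.1, 0.41, 1.86, 0.0, 0.87, -1.7]]
0 -1 place [ 0.42 -0.21 -0.88] []
0 -1 place+50 [ 0.42 -0.21 -0.88] [[-0.37, 0.3, 1.97, -0.11, 0.38, -1.4]]
0 -1 pick [ 0.  0. -1.] [[0.1, 0.55, 1.92, -0.0, 0.67, -1.7]]
0 -1 pick+ [ 0.  0. -1.] [[0.1, 0.41, 1.86, 0.0, 0.87, -1.7]]
6 1 place [ 0.34 -0.17 -0.93] [[-0.38, 0.43, 1.88, -0.07, 0.45, -1.44]]
6 1 place+50 [ 0.34 -0.17 -0.93] [[-0.38, 0.32, 1.89, -0.06, 0.55, -1.45]]
6 1 pick [-0.1  -0.02 -0.99] [[0.11, 0.59, 1.84, -0.02, 0.82, -1.68]]
6 1 pick+ [-0.1  -0.02 -0.99] [[0.11, 0.46, 1.77, -0.01, 1.01, -1.68]]
6 -1 place [ 0.5  -0.25 -0.83] []
6 -1 place+50 [ 0.5  -0.25 -0.83] []
6 -1 pick [ 0.1   0.02 -0.99] [[0.09, 0.52, 2.01, 0.03, 0.51, -1.73]]
6 -1 pick+ [ 0.1   0.02 -0.99] [[0.09, 0.37, 1.94, 0.02, 0.73, -1.72]]
10 1 place [ 0.28 -0.14 -0.95] [[-0.39, 0.44, 1.82, -0.04, 0.56, -1.47]]
10 1 place+50 [ 0.28 -0.14 -0.95] [[-0.38, 0.34, 1.83, -0.04, 0.65,
[... 1182 characters left out ...]
.38, 0.31, 1.42]]
18 -1 place+50 [ 0.64 -0.32 -0.69] []
18 -1 pick [ 0.3   0.07 -0.95] []
18 -1 pick+ [ 0.3   0.07 -0.95] [[0.07, 0.3, 2.1, 0.12, 0.43, -1.83]]
22 1 place [ 0.09 -0.05 -0.99] [[-0.39, 0.51, 1.65, -0.01, 0.88, -1.5]]
22 1 place+50 [ 0.09 -0.05 -0.99] [[-0.39, 0.42, 1.66, -0.01, 0.95, -1.5]]
22 1 pick [-0.36 -0.09 -0.93] [[0.13, 0.72, 1.62, -0.04, 1.19, -1.65]]
22 1 pick+ [-0.36 -0.09 -0.93] [[0.13, 0.61, 1.56, -0.04, 1.35, -1.66]]
22 -1 place [ 0.69 -0.34 -0.64] [[-0.36, 0.47, 2.24, 3.32, 0.44, 1.47]]
22 -1 place+50 [ 0.69 -0.34 -0.64] [[-0.35, 0.33, 2.26, 3.4, 0.33, 1.39]]
22 -1 pick [ 0.36  0.09 -0.93] []
22 -1 pick+ [ 0.36  0.09 -0.93] [[0.06, 0.29, 2.16, 0.2, 0.32, -1.92]]
```

```bash
cat >> k.py <<'E'
d14=Ro.from_euler('y',14,degrees=True)
E
python3 - <<'E'
from k import *
B=down(103.2)*d14; z=B.apply([0,0,1]); T=np.array([.4538,.1234,.031])+gp*z
delta(T+[0,0,.12],B)
E
```

```text
d [202.1  79.2  18.5] 218.0 w [ -2.   33.  -40.2] 52.0 rows 7.3 q [array([ 0.12,  0.48,  1.63, -0.03,  1.27, -1.67])]
```

servo_tool([
  {"wx": -0.2,"wy": 4,"wz": -4.9,"dx": 25,"dy": 10,"dz": 0,"jaw": 60},
  {"wx": -0.5,"wy": 8.2,"wz": -10,"dx": 55,"dy": 22,"dz": 2,"jaw": 60},
  {"wx": -0.7,"wy": 12.4,"wz": -15,"dx": 85,"dy": 33,"dz": 5,"jaw": 60},
  {"wx": -1,"wy": 16.5,"wz": -20,"dx": 115,"dy": 45,"dz": 9,"jaw": 60},
  {"wx": -1.2,"wy": 20.7,"wz": -25,"dx": 145,"dy": 57,"dz": 12,"jaw": 60},
  {"wx": -1.5,"wy": 24.8,"wz": -30,"dx": 170,"dy": 67,"dz": 15,"jaw": 60},
  {"wx": -1.8,"wy": 29,"wz": -35.2,"dx": 190,"dy": 75,"dz": 17,"jaw": 60},
  {"wx": -2,"wy": 33,"wz": -40.2,"dx": 202,"dy": 79,"dz": 18.5,"jaw": 60},
  {"wx": -2,"wy": 33,"wz": -40.2,"dx": 202,"dy": 79,"dz": 18.5,"jaw": 60},
  {"wx": -2,"wy": 33,"wz": -40.2,"dx": 202,"dy": 79,"dz": 18.5,"jaw": 60},
])

```text
clock: 10.85
tcp_pos: [0.4495, 0.1219, 0.1312]
eef_rot: [-3.141, -0.247, -2.913]
contact_force: [-0.2, -0.1, -0.1]
grip_width: 0.0596
gripper_force: 0.0
```

```bash
cat > pad.py <<'E'
from k import *
f=cam('wrist'); cv2.imwrite('pics/w6.png',f['image'][:,:,::-1])
v,u=np.mgrid[0:480,0:640]
Rc=cv2.Rodrigues(np.array(f['rvec'],float))[0]
P=(np.stack([u,v,np.ones_like(u)],-1)@np.linalg.inv(f['mtx']).T*f['z_map'][...,None]-np.array(f['tvec']).ravel())@Rc
h=cv2.cvtColor(f['image'],cv2.COLOR_RGB2HSV).astype(int); H,S,V=h[...,0],h[...,1],h[...,2]
near=np.linalg.norm(P[...,:2]-[.4538,.1234],axis=-1)<.06
for n,m in(('yellowtop',(H>20)&(H<36)&(S>120)&near&(P[...,2]>.042)),('pink',(H>135)&(H<176)&(S>50)&near&(P[...,2]<.02)),('plate',near&(P[...,2]<.012)&(P[...,2]>.003))):
    k,lab,stt,c=cv2.connectedComponentsWithStats(m.astype(np.uint8))
    for i in range(1,k):
        if stt[i,4]<60: continue
        q=P[lab==i]; r=cv2.minAreaRect((q[:,:2]*1000).astype(np.float32)); print(n,stt[i,4],c[i].round(),np.round(r[0],1),np.round(r[1],1),round(r[2],1),'z',np.percentile(q[:,2],[5,50,95]).round(4))
E
python3 - <<'E'
import pad
from k import *
st()
B=down(103.2)*d14; z=B.apply([0,0,1]); T=np.array([.4538,.1234,.031])+gp*z
delta(T+[0,0,.12],B)
E
```

```text
yellowtop 1102 [322. 288.] [435.4 120.4] [57.4 15.1] 13.0 z [0.0446 0.046  0.0472]
pink 1931 [320. 240.] [425.  117.6] [23.  44.7] 13.6 z [0.0035 0.0047 0.0058]
pink 1789 [322. 318.] [477.7 130.4] [23.  44.6] 12.9 z [0.0035 0.0047 0.0059]
plate 6531 [323. 275.] [450.9 124.2] [79.5 49.7] 13.5 z [0.0033 0.0045 0.0058]
clock 10.9
q [ 0.1182  0.4824  1.6289 -0.029   1.2737 -1.6688]
tcp_pos [0.4497 0.1216 0.132 ]
eef_rot [-3.1404 -0.2448 -2.9136]
contact_force [0.286  0.1441 0.3182]
grip_width 0.0602
gripper_force 0.0
d [ 0.3  0.8 -0.8] 1.0 w [-0.  -0.  -0.1] 0.0 rows 0.0 q [array([ 0.12,  0.48,  1.63, -0.03,  1.27, -1.67])]
```

View pics/w6.png

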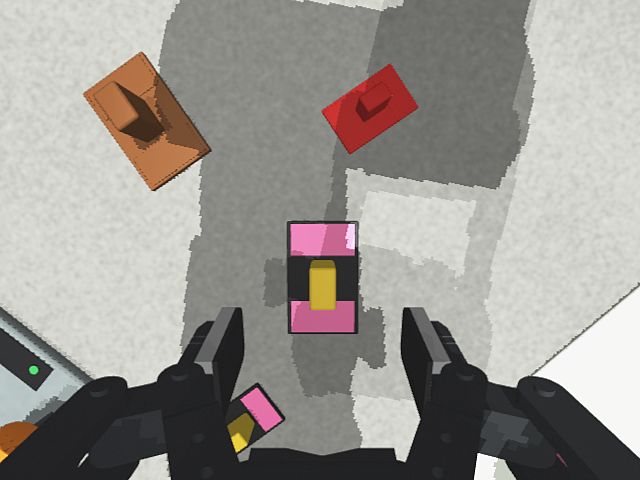

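The wrist view shows the paddle centred at (322,277), square between the fingers, with its yellow handle at (322,287). The small paddle at (250,420) is clear.

```bash
python3 - <<'E'
from k import *
B=down(103.3)*d14; z=B.apply([0,0,1]); T=np.array([.4523,.1238,.031])+gp*z
delta(T,B)
E
```

```text
d [-27.4   1.7 116. ] 119.0 w [-0.  -0.  -0.2] 0.0 rows 2.9 q [array([ 0.12,  0.65,  1.73, -0.03,  1.  , -1.66])]
```

servo_tool([
  {"wx": 0,"wy": 0,"wz": -0.2,"dx": -7,"dy": 1,"dz": 30,"jaw": 60},
  {"wx": 0,"wy": 0,"wz": -0.2,"dx": -14,"dy": 1.5,"dz": 60,"jaw": 60},
  {"wx": 0,"wy": 0,"wz": -0.2,"dx": -20,"dy": 1.7,"dz": 85,"jaw": 60},
  {"wx": 0,"wy": 0,"wz": -0.2,"dx": -24,"dy": 1.7,"dz": 102,"jaw": 60},
  {"wx": 0,"wy": 0,"wz": -0.2,"dx": -27,"dy": 1.7,"dz": 114,"jaw": 60},
  {"wx": 0,"wy": 0,"wz": -0.2,"dx": -27.4,"dy": 1.7,"dz": 116,"jaw": 60},
  {"wx": 0,"wy": 0,"wz": -0.2,"dx": -27.4,"dy": 1.7,"dz": 116,"jaw": 60},
])

```text
clock: 11.48
tcp_pos: [0.4478, 0.1226, 0.0139]
eef_rot: [3.141, -0.244, -2.91]
contact_force: [0.2, 0.7, -0.7]
grip_width: 0.0601
gripper_force: 0.0
```

servo_tool([
  {"wx": 0,"wy": 0,"wz": 0,"dx": 0,"dy": 0,"dz": 0,"jaw": 40},
  {"wx": 0,"wy": 0,"wz": 0,"dx": 0,"dy": 0,"dz": 0,"jaw": 25},
  {"wx": 0,"wy": 0,"wz": 0,"dx": 0,"dy": 0,"dz": 0,"jaw": 15},
  {"wx": 0,"wy": 0,"wz": 0,"dx": 0,"dy": 0,"dz": 0,"jaw": 8},
  {"wx": 0,"wy": 0,"wz": 0,"dx": 0,"dy": 0,"dz": 0,"jaw": 5},
  {"wx": 0,"wy": 0,"wz": 0,"dx": 0,"dy": 0,"dz": 0,"jaw": 5},
  {"wx": 0,"wy": 0,"wz": 0,"dx": 0,"dy": 0,"dz": 0,"jaw": 5},
  {"wx": 0,"wy": 0,"wz": 0,"dx": 0,"dy": 0,"dz": 0,"jaw": 5},
])

```text
clock: 12.15
tcp_pos: [0.4487, 0.1234, 0.015]
eef_rot: [3.141, -0.242, -2.907]
contact_force: [0.6, 0.3, 6.4]
grip_width: 0.0151
gripper_force: 59.5
```

```bash
python3 - <<'E'
from k import *
o=st(); np.save('pickR.npy',np.r_[o['tcp_pos'],o['eef_rot']])
B=down(103.3)*d14; z=B.apply([0,0,1]); T=np.array([.4523,.1238,.031])+gp*z
delta(T,B);delta(o['tcp_pos']+[0,0,.12],Ro.from_euler('xyz',o['eef_rot']))
E
```

```text
clock 12.15
q [ 0.1218  0.6501  1.7286 -0.0317  1.0038 -1.663 ]
tcp_pos [0.4487 0.1234 0.015 ]
eef_rot [ 3.1414 -0.2422 -2.9074]
contact_force [0.6406 0.2941 6.4126]
grip_width 0.0151
gripper_force 59.4772
d [ 0.4 -0.5  2.3] 2.0 w [-0.   0.1  0.1] 0.0 rows 0.1 q [array([ 0.12,  0.65,  1.73, -0.03,  1.  , -1.66])]
d [  28.8    0.  -116.5] 120.0 w [0. 0. 0.] 0.0 rows 2.9 q [array([ 0.12,  0.48,  1.63, -0.03,  1.28, -1.67])]
```

servo_tool([
  {"wx": 0,"wy": 0,"wz": 0,"dx": 2.4,"dy": 0,"dz": -9.7,"jaw": 5},
  {"wx": 0,"wy": 0,"wz": 0,"dx": 10,"dy": 0,"dz": -38,"jaw": 5},
  {"wx": 0,"wy": 0,"wz": 0,"dx": 19,"dy": 0,"dz": -76,"jaw": 5},
  {"wx": 0,"wy": 0,"wz": 0,"dx": 28,"dy": 0,"dz": -114,"jaw": 5},
  {"wx": 0,"wy": 0,"wz": 0,"dx": 36,"dy": 0,"dz": -146,"jaw": 5},
  {"wx": 0,"wy": 0,"wz": 0,"dx": 36,"dy": 0,"dz": -146,"jaw": 5},
  {"wx": 0,"wy": 0,"wz": 0,"dx": 36,"dy": 0,"dz": -146,"jaw": 5},
])

```text
clock: 12.73
tcp_pos: [0.4491, 0.1236, 0.1664]
eef_rot: [3.141, -0.239, -2.907]
contact_force: [-0.1, 0.2, -1.8]
grip_width: 0.015
gripper_force: 58.5
```

```bash
cat > held.py <<'E'
from k import *
o=readout.get_obs()
f=cam('wrist'); cv2.imwrite('pics/w7.png',f['image'][:,:,::-1])
v,u=np.mgrid[0:480,0:640]
Rc=cv2.Rodrigues(np.array(f['rvec'],float))[0]
P=(np.stack([u,v,np.ones_like(u)],-1)@np.linalg.inv(f['mtx']).T*f['z_map'][...,None]-np.array(f['tvec']).ravel())@Rc
Q=Ro.from_euler('xyz',o['eef_rot']).inv().apply((P-o['tcp_pos']).reshape(-1,3)).reshape(P.shape)
h=cv2.cvtColor(f['image'],cv2.COLOR_RGB2HSV).astype(int); H,S,V=h[...,0],h[...,1],h[...,2]
m=(H>135)&(H<176)&(S>50)&(np.linalg.norm(Q,axis=-1)<.06)&(f['z_map']>0)
q=Q[m]; c=q.mean(0); Vt=np.linalg.svd(q-c,full_matrices=False)[2]; n=Vt[2]*np.sign(-Vt[2,2])
print('swatch pixels',len(q),'centroid tool mm',(c*1000).round(1),'normal tilt about y deg',np.degrees(np.arctan2(n[0],-n[2])).round(2),'about x',np.degrees(np.arctan2(n[1],-n[2])).round(2))
k,lab,stt,cc=cv2.connectedComponentsWithStats(m.astype(np.uint8))
for i in range(1,k):
    if stt[i,4]>50:
        a=Q[lab==i]; print(stt[i,4],cc[i].round(),'tool mm mean',(a.mean(0)*1000).round(1),'min',(np.percentile(a,1,axis=0)*1000).round(1),'max',(np.percentile(a,99,axis=0)*1000).round(1))
E
python3 - <<'E'
import held
from k import *
st()
E
```

```text
swatch pixels 6680 centroid tool mm [14.   1.4 13.9] normal tilt about y deg 14.51 about x 0.17
5868 [322. 259.] tool mm mean [21.3  1.3 15.8] min [ 10.6 -20.5  12.6] max [31.8 23.1 19.2]
810 [322. 406.] tool mm mean [-38.3   1.4  -0. ] min [-42.8  -9.6 -35.3] max [-8.6 12.7  2.5]
clock 12.7833
q [ 0.1218  0.4412  1.5937 -0.0272  1.3484 -1.6741]
tcp_pos [0.4481 0.1234 0.1648]
eef_rot [ 3.141  -0.2431 -2.9072]
contact_force [ 0.5586  0.1291 -2.0946]
grip_width 0.0153
gripper_force 58.53
```

View pics/w7.png

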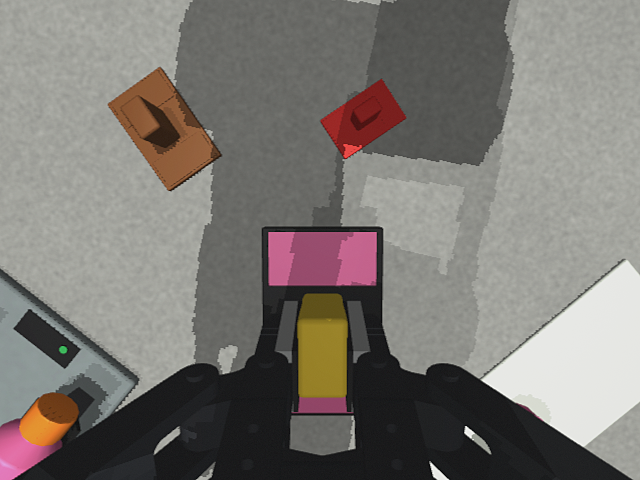

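The wrist view shows the paddle held square, with its handle between the pads at (322,345). The bottle is still in the cradle.

```bash
cat >> k.py <<'E'
F=np.array([.5683,-.1568,.0921]); tl=np.radians(28.1); U=np.array([-.0065,0,.014])
nF=np.array([-np.sin(tl)*np.cos(yc),-np.sin(tl)*np.sin(yc),np.cos(tl)]); RF=Rt(-nF,[-np.sin(yc),np.cos(yc),0])*Ro.from_euler('y',13.9,degrees=True)
def press(s,F=F): return F+s*nF-RF.apply(U)
E
python3 - <<'E'
from k import *
for s in(.08,.015,-.004): print(press(s)); delta(press(s),RF)
E
```

```text
[ 0.52579162 -0.13579105  0.17464789]
d [ -12.5 -270.2  -13.4] 271.0 w [  0.1 -27.   40.1] 48.0 rows 6.8 q [array([-0.38,  0.31,  1.78, -0.03,  0.81, -1.48])]
[ 0.55323824 -0.14935602  0.11730964]
d [ -49.2 -289.8   36.6] 296.0 w [  0.1 -27.   40.1] 48.0 rows 7.2 q [array([-0.39,  0.43,  1.77, -0.03,  0.69, -1.48])]
[ 0.5612611  -0.15332116  0.10054923]
d [ -59.9 -295.5   51.2] 306.0 w [  0.1 -27.   40.1] 48.0 rows 7.5 q [array([-0.39,  0.47,  1.76, -0.03,  0.66, -1.48])]
```

servo_tool([
  {"wx": 0,"wy": -2,"wz": 3,"dx": -1,"dy": -20,"dz": -6,"jaw": 5},
  {"wx": 0,"wy": -5,"wz": 7.5,"dx": -2,"dy": -50,"dz": -12,"jaw": 5},
  {"wx": 0,"wy": -8.5,"wz": 12.7,"dx": -4,"dy": -85,"dz": -16,"jaw": 5},
  {"wx": 0,"wy": -12,"wz": 18,"dx": -6,"dy": -120,"dz": -20,"jaw": 5},
  {"wx": 0,"wy": -15.5,"wz": 23.2,"dx": -7,"dy": -155,"dz": -20,"jaw": 5},
  {"wx": 0,"wy": -19,"wz": 28.4,"dx": -9,"dy": -190,"dz": -18,"jaw": 5},
  {"wx": 0,"wy": -22.5,"wz": 33.6,"dx": -10.5,"dy": -225,"dz": -16,"jaw": 5},
  {"wx": 0,"wy": -25.5,"wz": 37.8,"dx": -12,"dy": -255,"dz": -14,"jaw": 5},
  {"wx": 0.1,"wy": -27,"wz": 40.1,"dx": -12.5,"dy": -270,"dz": -13.4,"jaw": 5},
  {"wx": 0.1,"wy": -27,"wz": 40.1,"dx": -12.5,"dy": -270,"dz": -13.4,"jaw": 5},
])

```text
clock: 13.62
tcp_pos: [0.5243, -0.1378, 0.1718]
eef_rot: [-3.141, 0.243, 2.678]
contact_force: [-0.4, -0.1, -1.5]
grip_width: 0.0154
gripper_force: 58.6
```

```bash
cat > facem.py <<'E'
from k import *
o=readout.get_obs(); f=cam('wrist'); g=cam('scene'); t=cam('top')
v,u=np.mgrid[0:480,0:640]
Rm=np.c_[Rt(-nF,[-np.sin(yc),np.cos(yc),0]).apply([-1,0,0]),[-np.sin(yc),np.cos(yc),0],nF]
for n,f in(('wrist',f),('scene',g),('top',t)):
    Rc=cv2.Rodrigues(np.array(f['rvec'],float))[0]
    P=(np.stack([u,v,np.ones_like(u)],-1)@np.linalg.inv(f['mtx']).T*f['z_map'][...,None]-np.array(f['tvec']).ravel())@Rc
    h=cv2.cvtColor(f['image'],cv2.COLOR_RGB2HSV).astype(int); H,S,V=h[...,0],h[...,1],h[...,2]
    d=(P-F)@Rm*1000
    m=(S<60)&(V>95)&(abs(d[...,0])<60)&(abs(d[...,1])<45)&(abs(d[...,2])<10)&(f['z_map']>0)
    if m.sum()>50:
        q=d[m]; A=np.c_[q[:,:2],np.ones(len(q))]; k=np.linalg.lstsq(A,q[:,2],rcond=None)[0]
        print(n,'white face: x',np.percentile(q[:,0],[1,99]).round(1),'y',np.percentile(q[:,1],[1,99]).round(1),'slopes deg',np.degrees(k[:2]).round(2),'off',k[2].round(2),m.sum())
    m=(H>135)&(H<178)&(S>50)&(abs(d[...,0])<60)&(abs(d[...,1])<45)&(d[...,2]>-15)&(d[...,2]<130)&(f['z_map']>0)
    if m.sum()>50:
        q=d[m]; A=np.c_[q[:,:2],np.ones(len(q))]; r=np.ones(len(q),bool)
        for _ in range(5):
            k=np.linalg.lstsq(A[r],q[r,2],rcond=None)[0]; r=abs(A@k-q[:,2])<3
        q=q[r]; rc=cv2.minAreaRect(q[:,:2].astype(np.float32)); print(n,'swatches x',np.percentile(q[:,0],[1,99]).round(1),'y',np.percentile(q[:,1],[1,99]).round(1),'slopes',np.degrees(k[:2]).round(2),'off',k[2].round(2),len(q),rc)
E
python3 - <<'E'
from k import *
import facem
st(); print(Rt(-nF,[-np.sin(yc),np.cos(yc),0]).as_matrix()@[-1,0,0])
for s in (.08,.015): delta(press(s),RF)
E
```

```text
wrist white face: x [-45.2 -41.4] y [-26.4  31.2] slopes deg [-5.78 -0.35] off -4.48 277
wrist swatches x [-41.5  33.6] y [-23.5  20.1] slopes [-0.4  -0.09] off 83.21 5954 ((-4.262149810791016, -0.57196044921875), (78.46743774414062, 46.436126708984375), 3.4601073265075684)
scene white face: x [-36.   46.3] y [-30.5  28.9] slopes deg [-2.   -0.34] off -0.15 653
scene swatches x [-40.1  38.2] y [-25.1  20.2] slopes [-0.58 -0.04] off 84.19 154 ((-1.0596046447753906, -2.7907638549804688), (79.17073059082031, 46.432064056396484), 0.39522847533226013)
top white face: x [11.9 42.3] y [-25.6  27.4] slopes deg [0.45 0.29] off -1.02 362
top swatches x [-36.1  38.9] y [-21.6  24.9] slopes [-0.31 -0.33] off 83.64 271 ((0.06914520263671875, 1.4664249420166016), (48.06960678100586, 80.32166290283203), 89.57759857177734)
clock 13.7667
q [-0.382   0.3109  1.7755 -0.0257  0.8128 -1.4794]
tcp_pos [ 0.525  -0.1349  0.1729]
eef_rot [-3.1412  0.2433  2.6836]
contact_force [ 0.1997  0.8732 -0.8503]
grip_width 0.0153
gripper_force 58.6244
[ 0.79081477 -0.390845    0.47101188]
d [-1.4 -0.5 -1.4] 2.0 w [-0.  -0.3  0.1] 0.0 rows 0.1 q [array([-0.38,  0.31,  1.78, -0.03,  0.81, -1.48])]
d [-17.3  -0.5  61.6] 64.0 w [-0.  -0.3  0.1] 0.0 rows 1.6 q [array([-0.39,  0.43,  1.77, -0.03,  0.69, -1.48])]
```

servo_tool([
  {"wx": 0,"wy": -0.5,"wz": 0.1,"dx": -6,"dy": -0.5,"dz": 20,"jaw": 5},
  {"wx": 0,"wy": -0.5,"wz": 0.1,"dx": -11,"dy": -0.5,"dz": 40,"jaw": 5},
  {"wx": 0,"wy": -0.5,"wz": 0.1,"dx": -15,"dy": -0.5,"dz": 54,"jaw": 5},
  {"wx": 0,"wy": -0.5,"wz": 0.1,"dx": -17,"dy": -0.5,"dz": 61,"jaw": 5},
  {"wx": 0,"wy": -0.5,"wz": 0.1,"dx": -17,"dy": -0.5,"dz": 61,"jaw": 5},
  {"wx": 0,"wy": -0.5,"wz": 0.1,"dx": -17,"dy": -0.5,"dz": 61,"jaw": 5},
])

```text
clock: 14.27
tcp_pos: [0.5537, -0.1492, 0.119]
eef_rot: [3.141, 0.254, 2.682]
contact_force: [0.2, 1.1, -1.2]
grip_width: 0.0154
gripper_force: 58.6
```

```bash
python3 - <<'E'
from k import *
o=st(); print('Fn',o['contact_force']@nF)
for s in (.004,-.004): delta(press(s),RF)
import facem
E
```

```text
clock 14.2667
q [-0.3868  0.4292  1.77   -0.0285  0.6888 -1.4787]
tcp_pos [ 0.5537 -0.1492  0.119 ]
eef_rot [3.1415 0.2543 2.6823]
contact_force [ 0.2124  1.0642 -1.2021]
grip_width 0.0154
gripper_force 58.641
Fn -0.9280131262798016
d [-1.8 -0.4 12.2] 12.0 w [ 0.   0.4 -0. ] 0.0 rows 0.3 q [array([-0.39,  0.45,  1.76, -0.03,  0.68, -1.48])]
d [-3.7 -0.4 20. ] 20.0 w [ 0.   0.4 -0. ] 0.0 rows 0.5 q [array([-0.39,  0.47,  1.76, -0.03,  0.66, -1.48])]
wrist white face: x [-43.   13.9] y [-30.5  31.3] slopes deg [0.03 0.08] off -0.23 983
wrist swatches x [-38.6  36.6] y [-20.7  22.8] slopes [0.24 0.09] off 21.89 5945 ((-0.4751091003417969, 1.0048103332519531), (44.748199462890625, 76.41590118408203), 89.95868682861328)
scene white face: x [-32.   46.2] y [-30.6  27.4] slopes deg [-2.28 -0.17] off -0.01 624
scene swatches x [-36.3  43.3] y [-23.9  21.4] slopes [ 0.28 -0.05] off 22.81 200 ((3.1894607543945312, -1.3771381378173828), (80.45328521728516, 45.962345123291016), 0.32570549845695496)
top white face: x [37.3 43.5] y [-25.5  26.8] slopes deg [44.13  0.82] off -32.05 55
top swatches x [ 5.5 42.9] y [-21.8  25.2] slopes [4.36 3.24] off 20.03 229 ((4.706569671630859, 1.9705314636230469), (47.863616943359375, 77.72679138183594), 89.41153717041016)
```

servo_tool([
  {"wx": 0,"wy": 0.2,"wz": 0,"dx": -0.7,"dy": -0.3,"dz": 4,"jaw": 5},
  {"wx": 0,"wy": 0.2,"wz": 0,"dx": -1.3,"dy": -0.3,"dz": 8,"jaw": 5},
  {"wx": 0,"wy": 0.2,"wz": 0,"dx": -2,"dy": -0.3,"dz": 12,"jaw": 5},
  {"wx": 0,"wy": 0.2,"wz": 0,"dx": -2.5,"dy": -0.3,"dz": 14,"jaw": 5},
  {"wx": 0,"wy": 0.2,"wz": 0,"dx": -2.5,"dy": -0.3,"dz": 14,"jaw": 5},
  {"wx": 0,"wy": 0.2,"wz": 0,"dx": -2.5,"dy": -0.3,"dz": 14,"jaw": 5},
])

```text
clock: 14.92
tcp_pos: [0.5589, -0.153, 0.106]
eef_rot: [3.141, 0.251, 2.681]
contact_force: [0.0, -0.1, 0.1]
grip_width: 0.0151
gripper_force: 58.6
```

```bash
python3 - <<'E'
from k import *
o=st(); print('Fn',o['contact_force']@nF,o['wrist_torque'])
for s in (0,-.004): delta(press(s),RF)
E
```

```text
clock 14.9167
q [-0.3899  0.458   1.765  -0.0282  0.6679 -1.48  ]
tcp_pos [ 0.5589 -0.153   0.106 ]
eef_rot [3.1414 0.2515 2.6808]
contact_force [ 0.0074 -0.1071  0.139 ]
grip_width 0.0151
gripper_force 58.6415
Fn 0.09710653518037989 [0.02286148 0.09857198 0.01444006]
d [0.1 0.8 1.9] 2.0 w [-0.   0.2 -0.1] 0.0 rows 0.1 q [array([-0.39,  0.46,  1.76, -0.03,  0.67, -1.48])]
d [-0.8  0.8  5.8] 6.0 w [-0.   0.2 -0.1] 0.0 rows 0.1 q [array([-0.39,  0.47,  1.76, -0.03,  0.66, -1.48])]
```

servo_tool([
  {"wx": 0,"wy": 0,"wz": 0,"dx": -0.2,"dy": 0.4,"dz": 1,"jaw": 5},
  {"wx": 0,"wy": 0,"wz": 0,"dx": -0.4,"dy": 0.4,"dz": 2,"jaw": 5},
  {"wx": 0,"wy": 0,"wz": 0,"dx": -0.5,"dy": 0.4,"dz": 3,"jaw": 5},
  {"wx": 0,"wy": 0,"wz": 0,"dx": -0.5,"dy": 0.4,"dz": 3,"jaw": 5},
  {"wx": 0,"wy": 0,"wz": 0,"dx": -0.5,"dy": 0.4,"dz": 3,"jaw": 5},
])

```text
clock: 15.33
tcp_pos: [0.5605, -0.1532, 0.1037]
eef_rot: [3.141, 0.253, 2.681]
contact_force: [-0.4, 0.2, 1.0]
grip_width: 0.0152
gripper_force: 58.9
```

```bash
python3 - <<'E'
from k import *
o=st(); print('Fn',o['contact_force']@nF,o['wrist_torque'])
delta(press(-.004),RF)
import facem
E
```

```text
clock 15.3333
q [-0.3891  0.4632  1.764  -0.0286  0.6626 -1.479 ]
tcp_pos [ 0.5605 -0.1532  0.1037]
eef_rot [3.1413 0.2526 2.6809]
contact_force [-0.379   0.1677  1.0037]
grip_width 0.0152
gripper_force 58.8955
Fn 1.0804171386782648 [0.11617079 0.17435076 0.04128541]
d [0.1 0.3 3.3] 3.0 w [-0.   0.3 -0.1] 0.0 rows 0.1 q [array([-0.39,  0.47,  1.76, -0.03,  0.66, -1.48])]
wrist white face: x [-43.2  42.7] y [-30.4  31.3] slopes deg [3.63 0.83] off 0.62 2702
wrist swatches x [-39.2  36.5] y [-21.3  22.2] slopes [-0.21  0.01] off 4.58 6024 ((-1.2067794799804688, -1.3056602478027344), (45.656681060791016, 78.9588851928711), 86.08314514160156)
scene white face: x [12.4 47.4] y [-32.2  28.8] slopes deg [-4.6  -0.34] off -0.69 205
scene swatches x [-32.9  42. ] y [-23.7  20.5] slopes [0.16 0.05] off 5.27 211 ((4.549076080322266, -1.559072494506836), (44.87772750854492, 77.30691528320312), 89.56047058105469)
top swatches x [ 4.3 42.4] y [-21.8  24.8] slopes [4.73 2.12] off 2.1 216 ((4.130867004394531, 4.219577789306641), (47.22221755981445, 81.87875366210938), 84.20133972167969)
```

servo_tool([
  {"wx": 0,"wy": 0,"wz": 0,"dx": -0.2,"dy": 0,"dz": 1,"jaw": 5},
  {"wx": 0,"wy": 0,"wz": 0,"dx": -0.5,"dy": 0,"dz": 2,"jaw": 5},
  {"wx": 0,"wy": 0,"wz": 0,"dx": -0.7,"dy": 0,"dz": 3,"jaw": 5},
  {"wx": 0,"wy": 0,"wz": 0,"dx": -0.9,"dy": 0,"dz": 3.8,"jaw": 5},
  {"wx": 0,"wy": 0,"wz": 0,"dx": -0.9,"dy": 0,"dz": 3.8,"jaw": 5},
  {"wx": 0,"wy": 0,"wz": 0,"dx": -0.9,"dy": 0,"dz": 3.8,"jaw": 5},
])

```text
clock: 15.98
tcp_pos: [0.5621, -0.154, 0.1002]
eef_rot: [3.141, 0.253, 2.681]
contact_force: [-1.0, 0.6, 5.1]
grip_width: 0.0149
gripper_force: 59.3
```

```bash
python3 - <<'E'
from k import *
o=st(); print('Fn',o['contact_force']@nF,o['wrist_torque'])
delta(press(-.004),RF)
import facem
g=dict(np.load('scene.npz')) if 0 else facem.g
w=cam('wrist')['image']; t=facem.t['image']
cv2.imwrite('pics/w8.png',np.hstack([cv2.resize(g['image'][265:385,140:300],(400,300),interpolation=cv2.INTER_CUBIC),cv2.resize(w,(400,300))])[:,:,::-1])
E
```

```text
clock 15.9833
q [-0.3894  0.471   1.7625 -0.0288  0.6563 -1.479 ]
tcp_pos [ 0.5621 -0.154   0.1002]
eef_rot [3.1414 0.2526 2.6809]
contact_force [-1.0352  0.6174  5.1409]
grip_width 0.0149
gripper_force 59.3189
Fn 5.100908659900989 [0.13492765 0.11326495 0.00346292]
d [ 1.   0.3 -0.6] 1.0 w [-0.   0.3 -0.1] 0.0 rows 0.0 q [array([-0.39,  0.47,  1.76, -0.03,  0.66, -1.48])]
wrist white face: x [-43.2  42.7] y [-30.3  31.3] slopes deg [3.82 0.7 ] off -3.4 2586
wrist swatches x [-39.2  36.4] y [-21.3  22.2] slopes [-0.09  0.06] off 0.69 6011 ((-1.0380630493164062, -0.28763580322265625), (77.85802459716797, 46.44220733642578), 0.5726876258850098)
scene white face: x [15.1 47.6] y [-32.6  28.3] slopes deg [-4.42  0.03] off -4.23 174
scene swatches x [-35.9  41.1] y [-24.3  20.9] slopes [0.01 0.05] off 1.31 224 ((1.799835205078125, -1.703378677368164), (45.67147445678711, 80.02700805664062), 89.65165710449219)
top swatches x [ 8.5 42.6] y [-21.7  24.1] slopes [5.03 5.28] off -2.26 188 ((31.901262283325195, 3.9225711822509766), (33.098106384277344, 50.54995346069336), 25.843555450439453)
```

View pics/w8.png

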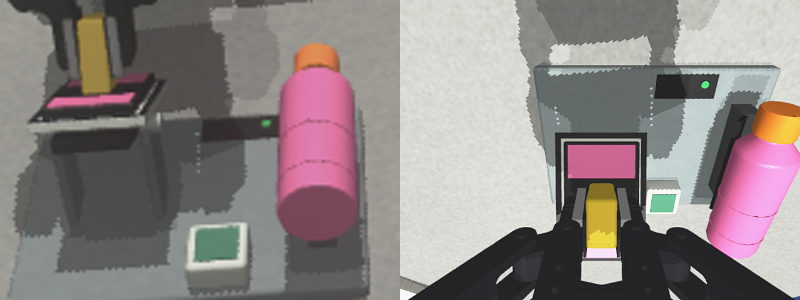

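The view shows the paddle flat, square and centred on the white face, with an even white border, and the bottle resting in the V. The face is sunk about 5 mm, so I ease off slightly.

servo_tool([
  {"wx": 0,"wy": 0,"wz": 0,"dx": 0.2,"dy": 0,"dz": -0.7,"jaw": 5},
  {"wx": 0,"wy": 0,"wz": 0,"dx": 0.3,"dy": 0,"dz": -1.3,"jaw": 5},
  {"wx": 0,"wy": 0,"wz": 0,"dx": 0.3,"dy": 0,"dz": -1.3,"jaw": 5},
  {"wx": 0,"wy": 0,"wz": 0,"dx": 0.3,"dy": 0,"dz": -1.3,"jaw": 5},
  {"wx": 0,"wy": 0,"wz": 0,"dx": 0.3,"dy": 0,"dz": -1.3,"jaw": 5},
  {"wx": 0,"wy": 0,"wz": 0,"dx": 0.3,"dy": 0,"dz": -1.3,"jaw": 5},
])

```text
clock: 16.68
tcp_pos: [0.5614, -0.1537, 0.1012]
eef_rot: [3.141, 0.252, 2.681]
contact_force: [-0.2, -0.0, 4.0]
grip_width: 0.0152
gripper_force: 59.3
```

```bash
python3 - <<'E'
from k import *
o=st(); fn=o['contact_force']@nF; print('Fn',fn)
import facem
if 2.2<fn<5.5: print(job.finish_job())
E
```

```text
clock 16.6833
q [-0.3893  0.4685  1.7633 -0.0288  0.6585 -1.479 ]
tcp_pos [ 0.5614 -0.1537  0.1012]
eef_rot [3.1414 0.2521 2.6809]
contact_force [-0.2165 -0.0082  4.0087]
grip_width 0.0152
gripper_force 59.3027
Fn 3.625826816957333
wrist white face: x [-47.2  42.8] y [-30.4  31.3] slopes deg [3.35 0.6 ] off -2.22 2675
wrist swatches x [-39.5  36.4] y [-21.3  22.2] slopes [-0.28  0.1 ] off 1.85 6021 ((-0.8143272399902344, 0.2909717559814453), (44.76073455810547, 77.53536224365234), 89.8975601196289)
scene white face: x [15.9 47.2] y [-32.6  28.5] slopes deg [-4.28 -0.09] off -3.54 203
scene swatches x [-35.6  41.6] y [-24.2  20.7] slopes [0.03 0.08] off 2.52 226 ((2.5457382202148438, -1.9852123260498047), (80.43353271484375, 45.680206298828125), 0.10879413783550262)
top swatches x [ 0.7 42.7] y [-21.7  25.9] slopes [5.8 5.1] off -1.23 190 ((0.4032707214355469, 3.767108917236328), (49.00905227661133, 87.36056518554688), 85.7066879272461)
the job is handed in; nothing more can be done
None
```

I handed the job in at about 17 s: the sample bottle lies released in the V cradle, and the paddle is held flush on the white face, square, about 1 mm low of centre, with the face sunk roughly 4 mm.

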